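# Hang a display bracket on the relay rack

### The arm

A 7-joint arm with a two-finger parallel gripper is mounted at the origin on the work surface. World frame = base frame: x ahead of the robot, y to its left, z up, the work surface at z = 0. Lengths are in mm, angles in rad, forces in N, time in s.
With the tool pointing down it reaches from about 350 to 775 mm from the base axis. Payload 3.1 kg.
Tool frame: the origin (TCP) lies at the centre of the arm's flange, where the gripper is bolted on; the fingertips stand 173 mm ahead of it and the grasp point (between the pads) lies 155 mm ahead of it; z points along the fingers, x is the direction in which the jaws open and shut, and the axes are right-handed (so a half turn about z gives the same grasp; the last joint's range is limited). The gripper opens to 85 mm and grips with 20 to 120 N. Pads are 22 mm wide; open, the fingers measure 114 mm over their backs; the gripper's body (76 mm by 85 mm) begins 54 mm behind the grasp point. The pads swing forward as they close: fully open they stand 13 mm farther back than shut.
Start: joints at [1.156, 0.311, 0.014, 1.512, -0.004, 1.319, -0.027], TCP at [200.359, -512.22, 404.704] pointing down, gripper open.
Joint ranges: [-2.7, 2.7], [-0.3, 1.91], [-1.27, 1.3], [0.12, 2.57], [-1.44, 4.58], [0.2, 2.03], [-3.05, 3.05]. Speed limits (rad/s): [2.79, 2.79, 3.14, 3.14, 3.14, 3.14, 3.14].

### API

Orientations are given as a unit quaternion [w, x, y, z].
In Python, from station import env gives the robot as it stands.
- The arm moves only by the shell command python3 -m creep 'ROWS' [OPENING] [FORCE]. ROWS is JSON, a list of rows, each a list of 4 numbers: the shift along the tool's x, y, z in mm, then the turn about the tool's z in degrees. A call has 1 to 8 rows; each row is the pose to reach, as a shift and turn from the pose measured when the call began, along the tool's axes at that moment; what a row does not reach only later rows make up. A row lasts 1/8 s, in which the tool goes at most 62.5 mm and 10.7 degrees, less where a joint would pass 70% of its speed; a pose out of reach is approached as far as the arm can. A call with a gripper value outside its range is refused whole. OPENING is the closure, from 0 (fully open) to 1 (shut), set as the call begins (- or left out, the last holds). The fingers move at their own pace and stop on an object; FORCE is the grip in N (left out, the last holds). Time passes only in rows, so rows that repeat a pose let the fingers close. It gives the time, the measured TCP pose, the force and the opening at its end, in the units of the state.
- env.sense(): the state, without advancing time (a new reading comes with each control period).
- env.grab_frame(name): name is "side" or "top" or "wrist"; returns a dict with "image" (400x640x3 uint8, red, green, blue), "depth" (400x640 float32, mm along the optical axis (not along the pixel's ray), 0 where there is no reading), "K" (3x3 intrinsics, pixels), "D" ([k1, k2, p1, p2, k3] as OpenCV has them; the pictures are not rectified), "view" (4x4, takes a point from world to camera coordinates); the wrist camera has in their place "tool_from_camera" (4x4, takes a point from camera to tool coordinates, whose origin is the TCP and whose axes are the tool frame's). Camera axes: x right, y down, z forward; pixel columns grow to the right and rows downward; lengths in mm; the calibration is good to about 2 mm. A picture is of the moment at which its call begins: read the wrist's pose just before it.
- env.close_job(): hands the job in, once; it reports no verdict.
Trained networks look in the newest picture that a camera, given by its name, has taken for a name from the list of things; names that differ only in an ending like _2 or _b are one class to them, and where a whole thing is asked for, a point or a joint stands for the part that bears it (a point fixed in the world has none). Each returns a list of dicts, best first, with "confidence" (0 to 1); they miss things now and then, are a little off and sometimes report something else, mostly with a low value. They report only what shows in the picture. A call takes as long as a camera call. They do not tell look-alikes from the thing itself.
- env.silhouettes(camera, name): "mask" (400x640 bool, what is visible of it) and "bbox" ([centre column, centre row, width, height] in pixels, round what is visible of it).
The state is a dict: "time_s": time; "q": joint angles; "qd": joint speeds; "joint_efforts": joint torques, N m; "ee_pos": TCP position; "ee_rot": TCP orientation; "ft_force": force on the tool from outside, world axes, zero at the start; "moment": the same for the moment, N m; "grip_width": finger opening in mm.
Only numpy, scipy, OpenCV 4.12 (cv2) and the standard library are available. Lean on these libraries where they do the work, as an engineer would, in place of code of your own. Each camera call takes 0.05 s, during which the arm holds its last target.

### The job

Hang the blue display bracket in the free bay of the relay rack: hook both its claws into the slots of the two uprights, then press it down until the sprung roller catch snaps over its keeper and it sits fully home and upright. Leave the green flask, the spare relay and the screwdriver where they stand or lie, and let go of everything.

Things in the scene. Friction and masses are not known exactly. Their poses are not given: they have to be found in the camera images.
- bracket_mid (a point): Loose blue bracket, 0.36-0.56 kg, standing on the table; point in the middle of its arm bar, 54 mm above its underside. x runs from display to claws (the way it is pushed in), y left, z up. Around it, mm: bar x -58..54, y -9..9, z -12..12 (grasp across y); back plate x 54..60, y -45..45, z -54..26; black display panel x -66..-58, y -38..38, z -54..6.
- bracket_heel (a point): Middle of the back plate's lower rear edge, 60 mm along x and 54 mm below bracket_mid, same axes. Coincides with bay_seat when home (play in the slots lets it lean up to 3 degrees then, which is normal). 9 mm behind and 20 mm above it lies the centre of the keeper, a round steel bar of radius 5 mm along y.
- tab_top (a point): Centre of the top of the yellow press tab, a shelf 32 (x) by 60 (y) by 4 mm on top of the back plate, 84 mm above the bracket's underside; 16 mm to -x of the back plate's rear face. Here one presses down.
- claw_left (a point): Left steel claw, 6 mm wide: point under its neck where it leaves the rear face (z 52 mm above the heel, y +32). Neck x 0..13.5, z 0..12 mm; the lip hangs down at x 7.5..13.5, z -22..12 mm.
- claw_right (a point): The same on the right claw (y -32).
- bay_seat (a point): Free bay of the rack (left, middle or right); where the heel sits when home. x into the rack, y left, z up. Two upright plates, x 0..5 mm, y -47..-17 and 17..47. Claws go in with the heel 22 to 32 mm above the seat; lowering hooks the lips; 13 to 15 mm above, the keeper rests on the roller, leaning up to 5 degrees; 8 to 20 N downwards snaps it past to 0. Bays 110 mm apart.
- slot_left (a point): Middle of the lower end of the left upright's slot, on the front face (y +32, z +52 mm from bay_seat). Slot 11 mm wide, 44 mm high, through the 5 mm plate. When home, claw_left lies here.
- slot_right (a point): The same for the right upright's slot (y -32).
- duct_edge (a point): Middle of the lower front edge of the grey wiring duct that overhangs all bays: 45 mm in front of the uprights' front, 280 mm above the table; duct 40 mm deep, 45 mm high, 400 mm wide. No room for an upright tool above the press tab: lean it so the fingers point forward and down at about 45 degrees.
- catch (a joint): Red sprung catch with a steel roller (radius 5 mm), centred 14.5 mm behind the uprights' front, 27 mm above bay_seat, y 0. Value: travel into the rack in m, 0 = sprung out, 0.002 to 0.0045 as the keeper passes, 0 to 0.002 when locked over it. 16 N to start, 20 N at 4.5 mm.
- rack: The rack; origin on the table under the middle of the uprights' front plane; x into the rack, z up. 400 mm wide, side posts at y -185 and 185 mm. The two full bays hold clear relay modules, 78 mm wide, standing out 48 mm to -x.
- flask_mid (a point): Bystander: middle of a loose upright green flask, 64 mm across, 150 mm tall.
- spare_relay_mid (a point): Bystander: middle of a loose clear relay module, 70 x 55 mm, 62 mm high.
- driver: Bystander: a screwdriver 180 mm long lying on the table at the left of the robot's field.
There are look-alikes about, which are no part of the job. Leave any orange or purple look-alike of the part that bears bracket_mid alone.

How it is judged:
By the outcome, as a careful person would: the job done as asked, in the order asked, and still so for the second after the job is handed in, with the robot touching nothing.
It also fails if it takes over 51 s, if anything falls off the work surface, if the arm or the gripper's body presses on something with over 40 N, if the wrist force passes 120 N, or if a joint passes its speed limit or range.

## Working session

There is one attempt and no reset: what is moved stays moved. The work goes in short steps, Python scripts to look and compute and a shell command to move; the robot and the scene stay as the last step left them, time stands still between calls to the robot, and variables do not carry over. Pictures are saved under pics/ and viewed, and the job is handed in when it is done.

```bash
ls -la; mkdir -p pics; cat > h.py <<'E'
import numpy as np, cv2
from scipy.spatial.transform import Rotation as R
from station import env
def Rq(q): return R.from_quat([q[1],q[2],q[3],q[0]])
def save(f,n): cv2.imwrite(f'pics/{n}.png',cv2.cvtColor(f['image'],cv2.COLOR_RGB2BGR))
def view_of(f,s=None):
    if 'view' in f: return np.array(f['view'])
    T=np.eye(4);T[:3,:3]=Rq(s['ee_rot']).as_matrix();T[:3,3]=s['ee_pos']
    return np.linalg.inv(T@np.array(f['tool_from_camera']))
def back(f,uv,d,V):
    uv=np.array(uv,float).reshape(-1,1,2); n=cv2.undistortPoints(uv,np.array(f['K']),np.array(f['D'])).reshape(-1,2)
    p=np.c_[n,np.ones(len(n))]*np.asarray(d).reshape(-1,1)
    return (p-V[:3,3])@V[:3,:3]
def cloud(f,V,mask=None):
    d=f['depth'];m=d>0
    if mask is not None:m&=mask
    v,u=np.nonzero(m); return back(f,np.c_[u,v],d[v,u],V),np.c_[u,v]
def proj(f,P,V):
    c=np.asarray(P,float).reshape(-1,3); return cv2.projectPoints(c,cv2.Rodrigues(V[:3,:3])[0],V[:3,3],np.array(f['K']),np.array(f['D']))[0].reshape(-1,2)
E
python3 - <<'E'
from h import *
import pickle
s=env.sense();print(s)
o={}
for c in ['side','top','wrist']:
    f=env.grab_frame(c);save(f,c+'0');o[c]=f
    if c!='wrist':print(c,np.round(f['view'],3).tolist())
    else: print(np.round(f['tool_from_camera'],3).tolist())
    for n in ['bracket_mid','bay_seat','catch','rack','flask_mid','spare_relay_mid','driver']:
        try:
            for r in env.silhouettes(c,n): print(c,n,round(r['confidence'],2),np.round(r['bbox']))
        except Exception as e: print(c,n,e)
pickle.dump((s,o),open('f0.pkl','wb'))
E
```

```text
total 12
drwxr-xr-x  3 agent agent 4096 Dec  6 18:50 .
drwxr-xr-x 23 root  root  4096 Dec  6 18:50 ..
drwxr-xr-x  2 agent agent 4096 Dec  6 18:50 pics
{'time_s': 0.0, 'q': array([ 1.15630044,  0.31169704,  0.01398314,  1.51305317, -0.00438665,
        1.31920778, -0.02719054]), 'qd': array([ 0.00060674,  0.00033228, -0.00022749,  0.00083715, -0.00052609,
       -0.00040416,  0.0006352 ]), 'joint_efforts': array([ 7.22394066e-05, -3.79920459e+01,  1.45893884e-01, -2.30595160e+01,
        1.22165750e-02,  1.33991532e-02,  2.39181261e-06]), 'ee_pos': array([ 200.23059475, -511.90727122,  403.63787333]), 'ee_rot': array([-6.13868897e-04,  8.25926790e-01, -5.63776174e-01, -9.92971496e-04]), 'ft_force': array([0.17101397, 0.0108665 , 0.0774651 ]), 'moment': array([-0.01748277,  0.03970104,  0.03512185]), 'grip_width': 85.22151819010656}
side [[-0.702, 0.712, -0.011, 299.582], [0.533, 0.514, -0.672, -144.29], [-0.473, -0.478, -0.741, 1566.865], [0.0, 0.0, 0.0, 1.0]]
side bracket_mid 0.95 [452. 236.  51.  40.]
side bracket_mid 0.73 [376. 263.  51.  38.]
side bracket_mid 0.64 [308. 156.  31. 
[... 236 characters left out ...]
72. 179.  20.  26.]
side driver 0.83 [385. 346.  29.  32.]
top [[-0.03, -0.999, -0.026, 85.006], [-0.995, 0.032, -0.094, 485.951], [0.095, 0.023, -0.995, 1033.761], [0.0, 0.0, 0.0, 1.0]]
top bracket_mid 0.95 [231. 305.  60.  49.]
top bracket_mid 0.9 [430. 277.  57.  51.]
top bracket_mid 0.56 [265. 219.  47.  50.]
top bay_seat 0.57 [337. 130.  32.  12.]
top rack 0.93 [338. 116. 186.  85.]
top rack 0.46 [210. 151.  12.  63.]
top rack 0.4 [263. 219.  48.  55.]
top flask_mid 0.56 [341. 214.  26.  29.]
top spare_relay_mid 0.76 [426. 219.  33.  32.]
top driver 0.89 [210. 166.  13.  34.]
[[1.0, -0.001, 0.001, 0.522], [0.0, 0.944, 0.33, -84.526], [-0.001, -0.33, 0.944, 31.339], [0.0, 0.0, 0.0, 1.0]]
```

View pics/side0.png

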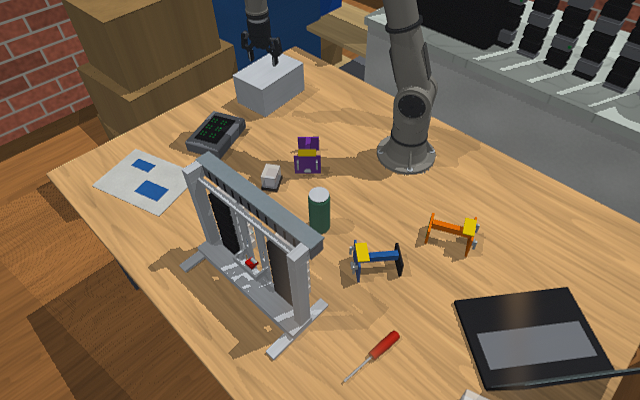

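View pics/top0.png

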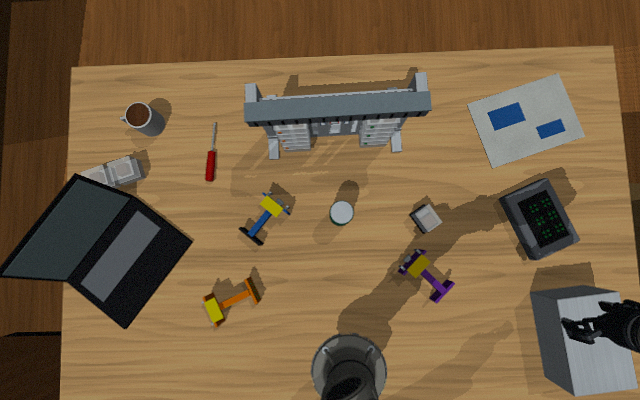

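```bash
python3 - <<'E'
import pickle,cv2
from h import *
s,o=pickle.load(open('f0.pkl','rb'))
im=cv2.cvtColor(o['top']['image'],cv2.COLOR_RGB2BGR)
cv2.imwrite('pics/topz.png',cv2.resize(im[60:340,190:470],None,fx=2.1,fy=2.1,interpolation=cv2.INTER_CUBIC))
im=cv2.cvtColor(o['side']['image'],cv2.COLOR_RGB2BGR)
cv2.imwrite('pics/sidez.png',cv2.resize(im[130:370,170:490],None,fx=2.4,fy=2.4,interpolation=cv2.INTER_CUBIC))
E
```

```text
(no output)
```

View pics/topz.png

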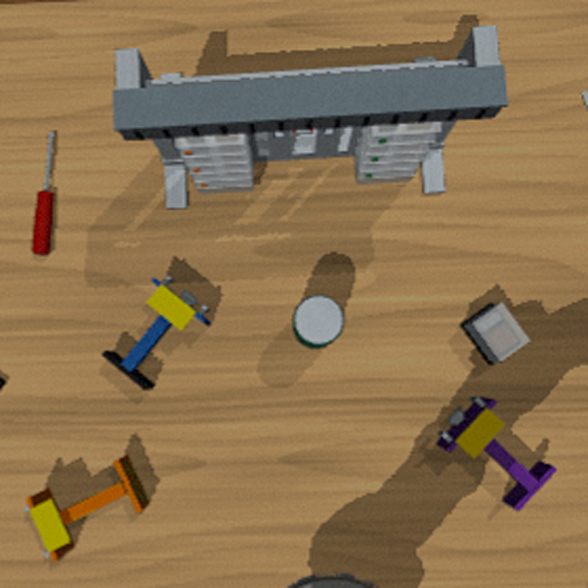

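View pics/sidez.png

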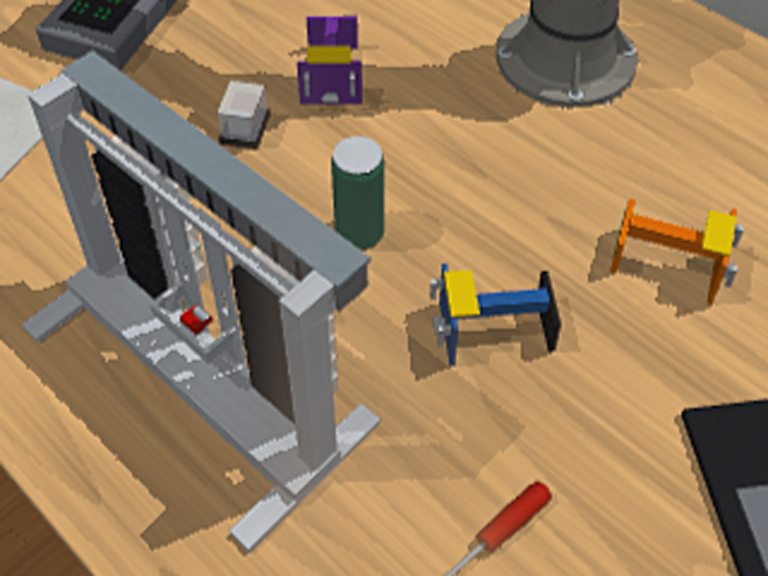

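Both views agree. The blue bracket is at top (265,219) / side (376,263), with its claws towards the rack. The free bay is the middle one, with the red catch at side (250,263). The orange and purple ones are decoys. Next I'll measure poses.

```bash
python3 - <<'E'
import pickle
from h import *
s,o=pickle.load(open('f0.pkl','rb'))
for c in ['top','side']:
    f=o[c];V=view_of(f);P,uv=cloud(f,V)
    I=f['image'][uv[:,1],uv[:,0]].astype(int)
    r,g,b=I.T
    yel=(r>130)&(g>110)&(b<70)&(r-b>100)
    blue=(b>r+40)&(b>g+15)&(P[:,2]<150)
    fl=(P[:,2]>130)&(P[:,2]<165)&(abs(P[:,0]-500)<200)
    # tab region
    print(c,'table z',np.median(P[(P[:,2]<15)&(P[:,2]>-15)][:,2]))
    for n,m in [('yel',yel),('blue',blue)]:
        Q=P[m]
        # cluster by proximity to bracket
        if c=='top': u=uv[m]; k=(abs(u[:,0]-265)<32)&(abs(u[:,1]-219)<32)
        else: u=uv[m]; k=(abs(u[:,0]-376)<32)&(abs(u[:,1]-263)<25)
        Q=Q[k]; print(n,len(Q),Q.mean(0).round(1),np.median(Q,0).round(1),'z pct',np.percentile(Q[:,2],[5,50,95]).round(1))
        if n=='yel':
            h=Q[abs(Q[:,2]-np.median(Q[:,2]))<8]
            rect=cv2.minAreaRect(h[:,:2].astype(np.float32));print(len(h),h.mean(0).round(1),rect)
    # duct: 
    m=(P[:,2]>310)&(P[:,2]<345)&(P[:,0]>400)
    if c=='top': m&=(uv[:,1]<130)
    else: m&=(uv[:,0]<330)
    Q=P[m];rect=cv2.minAreaRect(Q[:,:2].astype(np.float32));print('duct',len(Q),Q.mean(0).round(1),rect)
    fl=(P[:,2]>142)&(P[:,2]<160)
    u=uv[fl];k=(abs(u[:,0]-(341 if c=='top' else 319))<18)&(abs(u[:,1]-(213 if c=='top' else 195))<18)
    print('flask',P[fl][k].mean(0).round(1))
E
```

```text
top table z -0.023499030653990685
yel 243 [477.  201.2  83.2] [477.  201.2  83.5] z pct [80.1 83.5 86.7]
241 [476.9 201.2  83.6] ((477.0592041015625, 201.39962768554688), (59.85306167602539, 31.0842342376709), 50.516571044921875)
blue 217 [434.1 235.4  65.5] [432.  236.7  65.4] z pct [57.6 65.4 77.3]
duct 4426 [669.1  17.5 324.7] ((687.4681396484375, 19.997467041015625), (87.593505859375, 403.2606506347656), 1.4037150144577026)
flask [449.9  10.9 149.6]
side table z -0.39968046888875597
yel 217 [475.5 200.7  82.6] [476.1 200.7  83.4] z pct [80.2 83.4 86.8]
215 [476.2 201.1  83.4] ((476.2143249511719, 201.0404052734375), (64.14669799804688, 31.493778228759766), 49.27492141723633)
blue 303 [439.8 236.5  60.8] [437.2 239.2  63.9] z pct [44.7 63.9 75.2]
duct 3253 [674.1  42.4 323.7] ((687.5255126953125, 19.626358032226562), (88.04932403564453, 404.5038757324219), 1.551734447479248)
flask [451.7  11.9 149. ]
```

Bracket: tab at (477,201,84), yaw about -40°, mid about (443,229.5). The rack is yawed about +1.5°. Before going further I'll test in free air whether the arm can lean its tool when a pose runs out of its joint range. I need that for pressing under the duct.

```bash
python3 -m creep '[[0,0,-60,0],[0,0,-120,0],[0,0,-180,0],[0,0,-240,0],[0,0,-300,0],[0,0,-360,0],[0,0,-420,0],[0,0,-420,0]]'; python3 - <<'E'
from h import *
s=env.sense();print(s['q'].round(3),s['ee_pos'].round(1),Rq(s['ee_rot']).as_matrix().round(3).tolist())
import pickle
s,o=pickle.load(open('f0.pkl','rb'))
for c in ['top','side']:
    f=o[c];V=view_of(f);P,uv=cloud(f,V)
    a=np.radians(1.45);rx=np.array([np.cos(a),np.sin(a)]);ry=np.array([-rx[1],rx[0]])
    A=P[:,:2]@rx;B=P[:,:2]@ry
    m=(P[:,2]>318)&(P[:,2]<332)&(A>600)&(A<720)&(abs(B)<220)
    print(c,'A',np.percentile(A[m],[0.2,2,50,98,99.8]).round(1),'B',np.percentile(B[m],[.2,2,98,99.8]).round(1))
    # front face of duct
    m=(P[:,2]>285)&(P[:,2]<318)&(A>600)&(A<660)&(abs(B-3)<195)
    if m.sum()>20: 
        print('face',m.sum(),np.median(A[m]),np.polyfit(B[m],A[m],1))
    I=f['image'][uv[:,1],uv[:,0]].astype(int);r,g,b=I.T
    m=(r>120)&(g<60)&(b<60)&(A>600)&(abs(B-3)<60)
    print('red',m.sum(),A[m].mean() if m.any() else 0,B[m].mean() if m.any() else 0,P[m].mean(0) if m.any() else 0, P[m].min(0) if m.any() else 0,P[m].max(0) if m.any() else 0)
E
```

```text
time_s: 2.2
ee_pos: [184.3, -471.5, 723.0]
ee_rot: [0.018, 0.826, -0.563, 0.027]
ft_force: [-0.4, -0.8, -0.4]
grip_width: 85.5
[ 1.071  0.282  0.158  0.766 -0.051  2.032 -0.   ] [ 184.3 -471.5  723. ] [[0.364, -0.931, 0.024], [-0.929, -0.364, -0.06], [0.064, -0.0, -0.998]]
top A [644.6 645.2 667.3 712.4 718.9] B [-197.9 -192.1  196.8  203.2]
face 831 646.1357962971178 [2.98592101e-04 6.46046846e+02]
red 0 0 0 0 0 0
side A [644.3 645.8 669.9 713.4 719. ] B [-197.3 -189.5  199.8  203.4]
red 27 717.0032900409116 -3.9021010037611554 [716.872438    14.24261049 100.42520691] [697.43528916 -15.78671186  64.90521497] [724.82525657  27.22805971 105.20665761]
```

```bash
cat > fk.py <<'E'
import numpy as np
from scipy.spatial.transform import Rotation as R
# xArm7 (URDF)
J=[((0,0,267),(0,0,0)),((0,0,0),(-1.5708,0,0)),((0,-293,0),(1.5708,0,0)),((52.5,0,0),(1.5708,0,0)),((77.5,-342.5,0),(1.5708,0,0)),((0,0,0),(1.5708,0,0)),((76,97,0),(-1.5708,0,0))]
def fk(q,yaw=0,base=(0,0,0),full=False):
    p=np.array(base,float);r=R.from_euler('z',yaw);L=[p]
    for (x,a),t in zip(J,q):
        p=p+r.apply(x);r=r*R.from_euler('xyz',a)*R.from_euler('z',t);L.append(p)
    return (p,r,L) if full else (p,r)
E
python3 - <<'E'
from fk import *
from h import *
import pickle
s0=pickle.load(open('f0.pkl','rb'))[0];s1=env.sense()
print(s1['time_s'])
for s in (s0,s1):
    p,r=fk(s['q']);print(p.round(1),s['ee_pos'].round(1),np.hypot(*p[:2]),np.hypot(*s['ee_pos'][:2]))
    t=np.arctan2(s['ee_pos'][1],s['ee_pos'][0])-np.arctan2(p[1],p[0]);print('yaw',t)
    p,r=fk(s['q'],t);print(p.round(1),(r.inv()*Rq(s['ee_rot'])).as_rotvec(degrees=True).round(2))
E
```

```text
2.2
[216.  507.2 373.1] [ 200.2 -511.9  403.6] 551.2674507351791 549.6738536630226
yaw -2.3661353688625346
[ 200.8 -513.4  373.1] [-0.1   6.62  1.73]
[ 92.9 248.2 189.3] [ 184.3 -471.5  723. ] 265.00861736532875 506.2106744483173
yaw -2.4107283301657416
[  96.5 -246.8  189.3] [ 1.43 92.14  3.46]
```

Commanding out of reach does lean the tool, by 3.7° outward. So I can get a lean later with a large upward command. Now I'll cancel this lean by commanding inwards past the inner limit.

```bash
python3 -m creep '[[-40,0,40,-10],[-90,0,80,-20],[-140,0,120,-30],[-190,0,160,-40],[-230,0,200,-50],[-260,0,250,-60],[-260,0,250,-70],[-260,0,250,-80]]'; python3 - <<'E'
from h import *
s=env.sense();print(s['q'].round(3),s['ee_pos'].round(1),np.hypot(*s['ee_pos'][:2]),Rq(s['ee_rot']).as_matrix().round(3).tolist())
E
```

```text
time_s: 3.2
ee_pos: [101.8, -262.8, 446.2]
ee_rot: [0.014, 0.995, 0.102, 0.006]
ft_force: [0.4, -0.9, 1.0]
grip_width: 85.5
[ 1.107 -0.296  0.025  2.022  0.007  1.384  1.334] [ 101.8 -262.8  446.2] 281.8633688351669 [[0.979, 0.203, 0.014], [0.203, -0.979, -0.028], [0.008, 0.03, -1.0]]
```

```bash
python3 -m creep '[[-4,-24,0,-10],[-8,-44,0,-20],[-8,-44,0,-30],[-8,-44,0,-38]]'; python3 - <<'E'
from h import *
s=env.sense();print(s['q'].round(3),s['ee_pos'].round(1),np.hypot(*s['ee_pos'][:2]),Rq(s['ee_rot']).as_matrix().round(3).tolist())
E
```

```text
time_s: 3.7
ee_pos: [94.9, -251.4, 419.8]
ee_rot: [-0.021, 0.906, 0.423, 0.012]
ft_force: [-0.1, -0.6, -0.2]
grip_width: 85.2
[ 0.912 -0.296  0.188  2.082  0.029  1.391  1.96 ] [  94.9 -251.4  419.8] 268.7163219076889 [[0.641, 0.767, 0.004], [0.766, -0.641, 0.048], [0.039, -0.027, -0.999]]
```

```bash
python3 -m creep '[[-17,33,-50,0],[-34,66,-100,0],[-51,99,-150,0],[-68,132,-200,0],[-85,165,-250,0],[-102,198,-305,0],[-122,235,-362,0],[-122,235,-362,0]]'; python3 - <<'E'
from h import *
s=env.sense();print(s['q'].round(3),s['ee_pos'].round(1),np.hypot(*s['ee_pos'][:2]),Rq(s['ee_rot']).as_matrix().round(3).tolist())
E
```

```text
time_s: 4.7
ee_pos: [183.9, -481.7, 701.7]
ee_rot: [0.008, 0.906, 0.423, 0.011]
ft_force: [0.2, 0.4, -0.8]
grip_width: 85.5
[ 1.14   0.302  0.071  0.793 -0.049  2.032  2.059] [ 183.9 -481.7  701.7] 515.6486018596382 [[0.642, 0.766, 0.026], [0.767, -0.642, -0.006], [0.013, 0.024, -1.0]]
```

```bash
cat > t.py <<'E'
import sys
from h import *
s=env.sense();Rm=Rq(s['ee_rot']).as_matrix()
print('t',s['time_s'],'q',s['q'].round(2),'pos',s['ee_pos'].round(1),'yawx',np.degrees(np.arctan2(Rm[1,0],Rm[0,0])).round(2),'z',Rm[:,2].round(4),'grasp',(s['ee_pos']+155*Rm[:,2]).round(1),'tip',(s['ee_pos']+173*Rm[:,2]).round(1),'F',s['ft_force'].round(1),'M',s['moment'].round(2),'w',round(s['grip_width'],1))
if len(sys.argv)>3:
    # target grasp-point world
    g=np.array([float(v) for v in sys.argv[1:4]]); off=float(sys.argv[4]) if len(sys.argv)>4 else 155
    d=g-(s['ee_pos']+off*Rm[:,2]); t=Rm.T@d
    print('world d',d.round(1),'tool d',t.round(1),'dist',np.linalg.norm(d).round(0))
E
python3 t.py 416 252 200
```

```text
t 4.7 q [ 1.14  0.3   0.07  0.79 -0.05  2.03  2.06] pos [ 183.9 -481.7  701.7] yawx 50.05 z [ 0.0264 -0.0057 -0.9996] grasp [ 188.  -482.6  546.8] tip [ 188.5 -482.7  528.8] F [ 0.2  0.4 -0.8] M [ 0.06  0.06 -0.01] w 85.5
world d [ 228.   734.6 -346.8] tool d [ 705.1 -305.4  348.5] dist 844.0
```

```bash
python3 -m creep '[[48,-21,24,0],[98,-42,48,0],[148,-63,72,0],[198,-85,97,0],[248,-107,122,0],[298,-128,146,0],[350,-150,170,0],[400,-172,194,0]]';python3 t.py 416 252 200
```

```text
time_s: 5.7
ee_pos: [312.8, -63.2, 506.6]
ee_rot: [0.008, 0.906, 0.423, 0.01]
ft_force: [0.6, -1.0, 0.8]
grip_width: 85.3
t 5.7 q [ 0.73 -0.23 -0.45  1.81 -0.1   1.52  1.17] pos [312.8 -63.2 506.6] yawx 50.05 z [ 0.0241 -0.0061 -0.9997] grasp [316.5 -64.1 351.6] tip [317.  -64.3 333.6] F [ 0.6 -1.   0.8] M [-0.02 -0.04 -0.01] w 85.3
world d [  99.5  316.1 -151.6] tool d [ 304.6 -130.2  152.1] dist 364.0
```

```bash
python3 -m creep '[[50,-22,25,0],[100,-43,50,0],[150,-65,75,0],[200,-87,100,0],[250,-108,125,0],[304,-130,152,0],[304,-130,152,0]]';python3 t.py 416 252 200
python3 - <<'E'
from h import *
import pickle
s=env.sense();f=env.grab_frame('wrist');save(f,'w1');V=view_of(f,s);pickle.dump((s,f),open('w1.pkl','wb'))
print(f['K'],f['D'])
for r in env.silhouettes('wrist','bracket_mid'): print(r['confidence'],r['bbox'])
P,uv=cloud(f,V);I=f['image'][uv[:,1],uv[:,0]].astype(int);r,g,b=I.T
yel=(r>130)&(g>110)&(b<70)&(r-b>100)&(abs(P[:,2]-84)<8)
Q=P[yel];print(len(Q),np.median(Q,0),cv2.minAreaRect(Q[:,:2].astype(np.float32)))
bl=(b>r+40)&(b>g+15)&(abs(P[:,2]-66)<5)
Q=P[bl];print(len(Q),np.median(Q,0),cv2.minAreaRect(Q[:,:2].astype(np.float32)))
E
```

```text
time_s: 6.58
ee_pos: [409.0, 256.2, 350.1]
ee_rot: [0.005, 0.904, 0.428, 0.004]
ft_force: [-0.8, 0.3, 0.0]
grip_width: 85.3
t 6.575 q [ 0.2   0.37 -1.01  1.75  0.34  1.2  -0.02] pos [409.  256.2 350.1] yawx 50.7 z [ 0.0125 -0.0059 -0.9999] grasp [411.  255.3 195.1] tip [411.2 255.2 177.1] F [-0.8  0.3  0. ] M [-0.05  0.02  0.01] w 85.3
world d [ 5.  -3.3  4.9] tool d [ 0.7  6.  -4.9] dist 8.0
[[288.5395457    0.         317.8574527 ]
 [  0.         288.5395457  200.80920126]
 [  0.           0.           1.        ]] [0.00012529 0.         0.         0.         0.        ]
0.85 [197.4, 31.6, 112.3, 59.7]
0.6 [317.4, 226.8, 90.4, 146.9]
0.6 [15.7, 332.5, 31.4, 77.2]
182 [476.95663361 220.15308763  83.5035957 ] ((470.3158874511719, 210.261962890625), (48.99909973144531, 16.436065673828125), 62.85049057006836)
1616 [430.60075952 238.43037139  65.39087194] ((433.6951904296875, 235.84051513671875), (17.57804298400879, 95.37785339355469), 48.873199462890625)
```

View pics/w1.png

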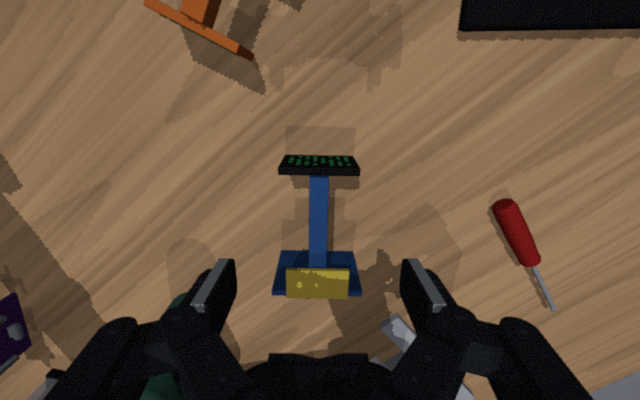

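```bash
python3 t.py 416.3 252.2 54
```

```text
t 6.675 q [ 0.2   0.36 -1.01  1.75  0.34  1.2  -0.02] pos [410.4 252.7 353.1] yawx 50.27 z [ 0.0199 -0.0091 -0.9998] grasp [413.5 251.2 198.1] tip [413.8 251.1 180.1] F [0.3 0.1 0.4] M [-0.04  0.    0.01] w 85.5
world d [   2.8    1.  -144.1] tool d [  1.7  -1.5 144.2] dist 144.0
```

```bash
python3 -m creep '[[1,-1,35,1],[2,-1,70,1],[2,-1,105,1],[2,-1,135,1],[2,-1,144,1],[2,-1,144,1]]';python3 t.py 416.3 252.2 54
python3 - <<'E'
from h import *
s=env.sense();f=env.grab_frame('wrist');save(f,'w2')
E
```

```text
time_s: 7.42
ee_pos: [414.0, 252.4, 210.0]
ee_rot: [0.009, 0.909, 0.416, 0.008]
ft_force: [0.3, -0.1, -0.3]
grip_width: 85.2
t 7.425 q [ 0.07  0.54 -0.87  1.92  0.55  0.92 -0.21] pos [414.  252.4 210. ] yawx 49.17 z [ 0.0216 -0.0105 -0.9997] grasp [417.4 250.7  55. ] tip [417.8 250.6  37.1] F [ 0.3 -0.1 -0.3] M [-0.02  0.08 -0.01] w 85.2
world d [-1.1  1.5 -1. ] tool d [ 0.4 -1.8  1. ] dist 2.0
```

View pics/w2.png

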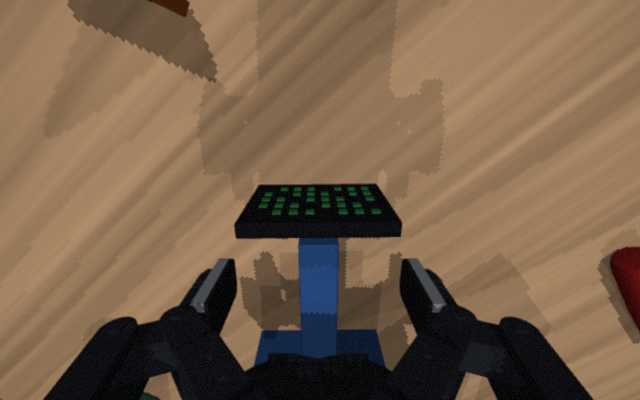

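```bash
python3 -m creep '[[0,-2,1,0],[0,-2,1,0],[0,-2,1,0],[0,-2,1,0],[0,-2,1,0],[0,-2,1,0]]' 1 90;python3 t.py
```

```text
time_s: 8.22
ee_pos: [412.9, 254.5, 209.9]
ee_rot: [0.009, 0.909, 0.416, 0.009]
ft_force: [-0.5, -0.9, 5.9]
grip_width: 16.7
t 8.225 q [ 0.07  0.54 -0.87  1.92  0.55  0.92 -0.21] pos [412.9 254.5 209.9] yawx 49.19 z [ 0.023  -0.0094 -0.9997] grasp [416.5 253.   55. ] tip [416.9 252.8  37. ] F [-0.5 -0.9  5.9] M [-0.36  0.33 -0.01] w 16.7
```

```bash
python3 - <<'E'
import pickle
from h import *
s,o=pickle.load(open('f0.pkl','rb'))
a=np.radians(1.45);rx=np.array([np.cos(a),np.sin(a),0]);ry=np.array([-rx[1],rx[0],0]);O=np.array([690.7,20.3,0])
def W(p): p=np.atleast_2d(p);return O+p[:,:1]*rx+p[:,1:2]*ry+p[:,2:]*np.array([0,0,1.])
f=o['side'];V=view_of(f)
im=cv2.cvtColor(f['image'],cv2.COLOR_RGB2BGR)
u0,v0,k=205,190,7
im=cv2.resize(im[v0:v0+85,u0:u0+100],None,fx=k,fy=k,interpolation=cv2.INTER_CUBIC)
def dr(pts,col):
    q=((proj(f,W(pts),V)-[u0,v0]+.5)*k).astype(int); cv2.polylines(im,[q],True,col,1)
for zs,col in [(80,(0,255,0))]:
    for sg in (1,-1):
        dr([[5,sg*32-5.5,zs+52],[5,sg*32+5.5,zs+52],[5,sg*32+5.5,zs+96],[5,sg*32-5.5,zs+96]],col)
        dr([[5,sg*17,0],[5,sg*47,0],[5,sg*47,280],[5,sg*17,280]],(255,0,255))
    dr([[14.5,-10,zs+27],[14.5,10,zs+27]],(255,255,0))
cv2.imwrite('pics/srack.png',im)
P,uv=cloud(f,V)
L=np.c_[(P-O)@rx,(P-O)@ry,P[:,2]];I=f['image'][uv[:,1],uv[:,0]].astype(int)
m=(abs(L[:,1])<50)&(L[:,0]>-10)&(L[:,0]<70)&(L[:,2]>20)&(L[:,2]<280)
red=m&(I[:,0]>100)&(I[:,1]<70)
print(L[red].round(0)[:30])
for sg in(1,-1):
  mm=m&(abs(L[:,1]-sg*32)<17)&(abs(L[:,0]-5)<8)
  print(sg,len(L[mm]),np.median(L[mm][:,0]),np.percentile(L[mm][:,1],[2,98]),np.percentile(L[mm][:,2],[1,99]))
E
```

```text
[[  6. -36.  65.]
 [ 15. -14.  98.]
 [ 22. -14. 100.]
 [ 21. -11. 102.]
 [ 18. -11.  99.]
 [ 26. -13. 101.]
 [ 24. -11. 101.]
 [ 23.  -9. 102.]
 [ 30. -13. 100.]
 [ 28. -10. 102.]
 [ 27.  -7. 104.]
 [ 25.  -6. 102.]
 [ 23.  -4. 103.]
 [ 34. -12. 101.]
 [ 32. -10. 101.]
 [ 30.  -9. 100.]
 [ 28.  -7. 101.]
 [ 27.  -3. 103.]
 [ 25.  -2. 102.]
 [ 24.   1. 104.]
 [ 19.  -2.  95.]
 [ 34.  -7. 102.]
 [ 33.  -4. 104.]
 [ 31.  -3. 103.]
 [ 28.  -3. 100.]
 [ 27.   0. 101.]
 [ 26.   3. 103.]
 [ 25.   6. 105.]
 [ 17.   8.  99.]
 [ 34.  -4. 101.]]
1 407 4.479662266339299 [16.79083663 47.87026776] [ 26.67782414 246.47979694]
-1 334 4.453030660958559 [-46.86653536 -16.09242653] [ 28.07029821 246.73874428]
```

View pics/srack.png

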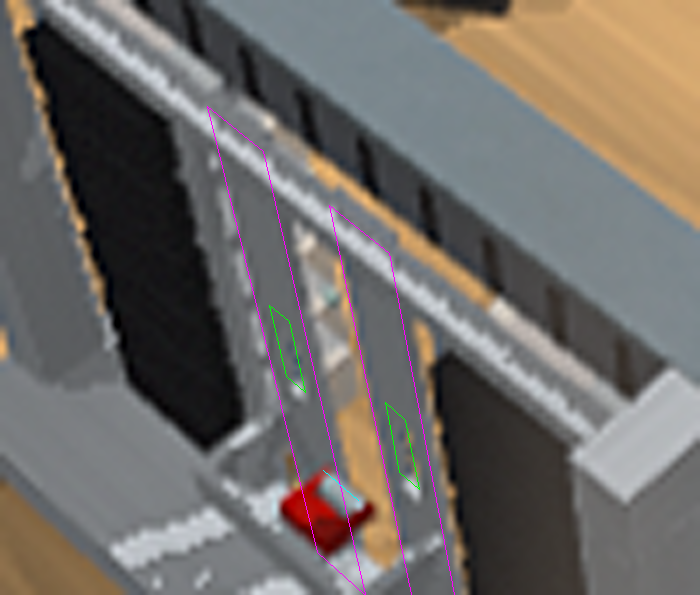

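```bash
python3 - <<'E'
import pickle
from h import *
s,o=pickle.load(open('f0.pkl','rb'))
a=np.radians(1.45);rx=np.array([np.cos(a),np.sin(a),0]);ry=np.array([-rx[1],rx[0],0]);O=np.array([690.5,20.3,0])
for c,xp in (('side',5),('top',0)):
    f=o[c];V=view_of(f);C=-V[:3,:3].T@V[:3,3]
    print(c,'cam local',((C-O)@rx).round(),((C-O)@ry).round(),C[2].round())
    P,uv=cloud(f,V);d=P-C
    t=(xp-(C-O)@rx)/(d@rx); H=C+t[:,None]*d
    y=(H-O)@ry;z=H[:,2];lx=(P-O)@rx
    for sg in(1,-1):
        m=(abs(y-sg*32)<3.5)&(z>90)&(z<250)
        k=np.argsort(z[m]);
        print(sg,[(round(zz),round(yy-sg*32,1),round(l,0),int(g)) for zz,yy,l,g in zip(z[m][k],y[m][k],lx[m][k],f['image'][uv[m][k][:,1],uv[m][k][:,0]].mean(1))])
E
```

```text
side cam local 352.0 580.0 1067.0
1 [(92, np.float64(0.9), np.float64(9.0), 125), (92, np.float64(-3.0), np.float64(4.0), 100), (97, np.float64(1.8), np.float64(4.0), 106), (98, np.float64(-2.0), np.float64(5.0), 102), (103, np.float64(2.7), np.float64(7.0), 102), (104, np.float64(-1.0), np.float64(5.0), 102), (110, np.float64(-0.1), np.float64(4.0), 103), (115, np.float64(0.8), np.float64(5.0), 101), (116, np.float64(-2.9), np.float64(6.0), 99), (121, np.float64(1.8), np.float64(5.0), 139), (122, np.float64(-2.0), np.float64(5.0), 143), (126, np.float64(2.7), np.float64(4.0), 196), (127, np.float64(-1.0), np.float64(2.0), 199), (133, np.float64(-0.1), np.float64(0.0), 168), (138, np.float64(0.8), np.float64(0.0), 100), (139, np.float64(-2.9), np.float64(2.0), 106), (144, np.float64(1.7), np.float64(0.0), 95), (144, np.float64(-1.9), np.float64(3.0), 107), (149, np.float64(2.7), np.float64(-2.0), 108), (150, np.float64(-1.0), np.float64(1.0), 106), (155, np.float64(-0.1), np.float64(1.0), 108), (160, np.float64(0.8), np.float64(-0.0), 89), (161, np.float64(-2.8), np.float64(3.0), 107
[... 8643 characters left out ...]
.float64(-37.0), 101), (219, np.float64(-1.0), np.float64(-38.0), 99), (220, np.float64(1.5), np.float64(-36.0), 100), (226, np.float64(-3.0), np.float64(-35.0), 103), (226, np.float64(-0.6), np.float64(-34.0), 105), (227, np.float64(1.8), np.float64(-36.0), 104), (233, np.float64(-2.7), np.float64(-33.0), 105), (233, np.float64(-0.2), np.float64(-33.0), 105), (234, np.float64(2.2), np.float64(-33.0), 106), (240, np.float64(-2.3), np.float64(-31.0), 104), (240, np.float64(0.1), np.float64(-31.0), 106), (241, np.float64(2.6), np.float64(-31.0), 103), (247, np.float64(-1.9), np.float64(-29.0), 101), (247, np.float64(0.5), np.float64(-29.0), 104), (247, np.float64(2.9), np.float64(-29.0), 100)]
```

```bash
python3 -m creep '[[0,0,-40,0],[0,0,-85,0],[0,0,-130,0],[0,0,-175,-10],[0,0,-185,-20],[0,0,-185,-30],[0,0,-185,-42],[0,0,-185,-42]]';python3 t.py 555.5 17.5 240;python3 - <<'E'
from h import *
for c in('side','wrist'):
    f=env.grab_frame(c);save(f,c+'3')
import cv2
im=cv2.imread('pics/side3.png');cv2.imwrite('pics/side3z.png',cv2.resize(im[130:330,200:480],None,fx=2.8,fy=2.8,interpolation=cv2.INTER_CUBIC))
E
```

```text
time_s: 9.22
ee_pos: [408.4, 255.7, 393.6]
ee_rot: [0.011, 0.7, 0.714, 0.003]
ft_force: [-0.2, -0.6, -3.5]
grip_width: 16.6
t 9.225 q [ 0.31  0.39 -1.19  1.68  0.39  1.32  0.64] pos [408.4 255.7 393.6] yawx 91.14 z [ 0.0203 -0.0102 -0.9997] grasp [411.5 254.1 238.6] tip [411.9 253.9 220.6] F [-0.2 -0.6 -3.5] M [ 0.01  0.2  -0.05] w 16.6
world d [ 144.  -236.6    1.4] tool d [-239.4  139.2    3.9] dist 277.0
```

View pics/side3z.png

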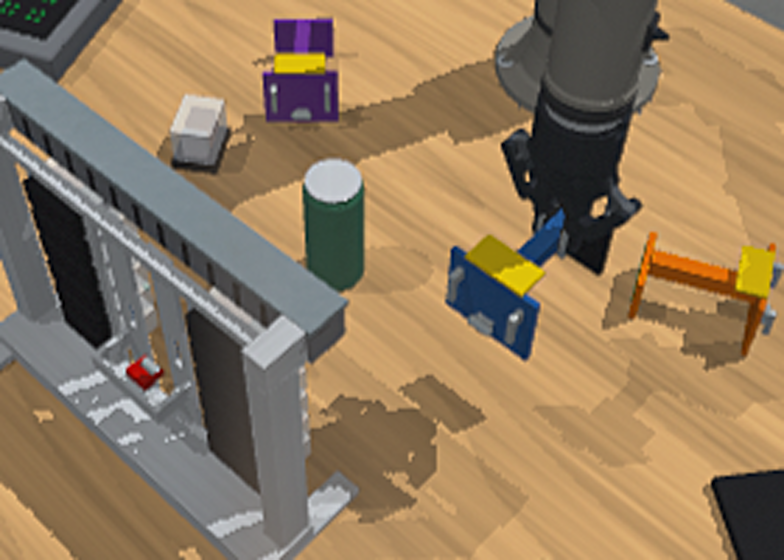

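View pics/wrist3.png

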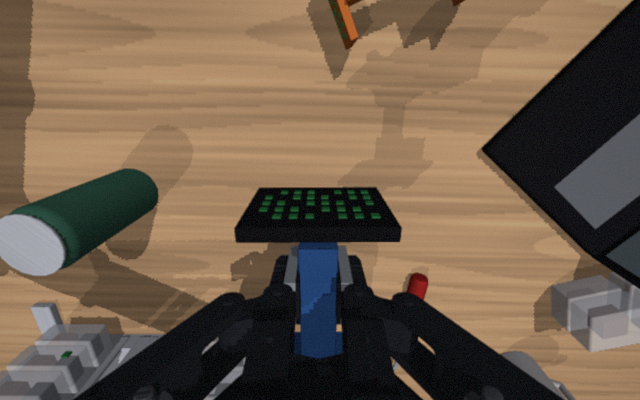

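```bash
python3 -m creep '[[-40,25,0,0],[-85,50,1,0],[-130,76,2,0],[-175,102,3,0],[-215,125,4,0],[-239,139,4,0],[-239,139,4,0],[-239,139,4,0]]';python3 - <<'E'
from h import *
import pickle
o={}
for c in('side','top'):
    f=env.grab_frame(c);o[c]=f;save(f,c+'4')
pickle.dump(o,open('f4.pkl','wb'))
for c,f in o.items():
    V=view_of(f);P,uv=cloud(f,V);I=f['image'][uv[:,1],uv[:,0]].astype(int);r,g,b=I.T
    m=(r>130)&(g>110)&(b<80)&(r-b>90)&(abs(P[:,0]-635)<60)&(abs(P[:,1]-20)<60)&(P[:,2]>200)
    Q=P[m];print(c,len(Q),Q.mean(0).round(1))
    if len(Q)>50:
        Q=Q[abs(Q[:,2]-np.median(Q[:,2]))<8]
        A=np.c_[Q[:,:2]-Q[:,:2].mean(0),np.ones(len(Q))];x=np.linalg.lstsq(A,Q[:,2],rcond=None)[0];print('slopes dz/dx,dz/dy deg',np.degrees(x[:2]).round(2),cv2.minAreaRect(Q[:,:2].astype(np.float32)))
im=cv2.imread('pics/side4.png');cv2.imwrite('pics/side4z.png',cv2.resize(im[130:330,200:480],None,fx=2.8,fy=2.8,interpolation=cv2.INTER_CUBIC))
E
python3 t.py
```

```text
time_s: 10.32
ee_pos: [551.4, 20.3, 395.0]
ee_rot: [0.01, 0.701, 0.714, 0.004]
ft_force: [-0.3, 0.2, -3.9]
grip_width: 16.5
side 0 [nan nan nan]
top 0 [nan nan nan]
t 10.425 q [ 0.67  0.53 -1.11  1.51  0.5   1.39  1.12] pos [551.2  21.1 395.5] yawx 91.18 z [ 0.0209 -0.0097 -0.9997] grasp [554.4  19.6 240.5] tip [554.8  19.4 222.5] F [ 0.3  0.2 -3.4] M [0.03 0.22 0.  ] w 16.4<stdin>:10: RuntimeWarning: Mean of empty slice.
  ret = um.true_divide(
```

View pics/side4z.png

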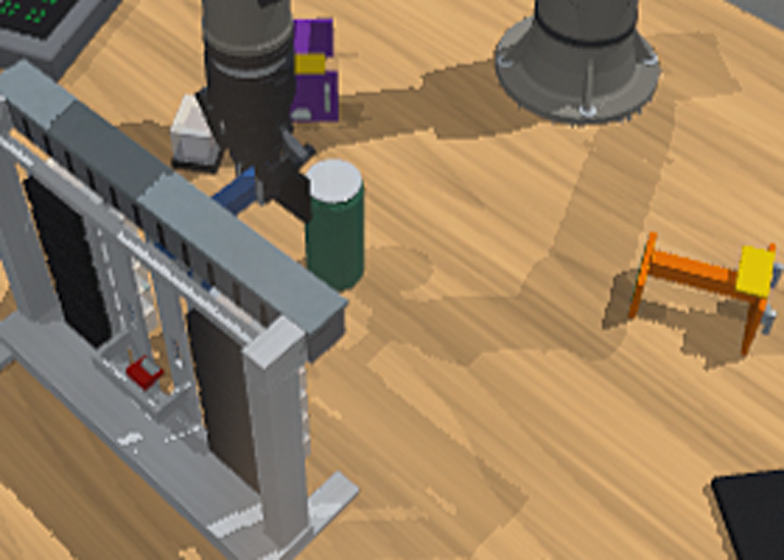

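```bash
python3 - <<'E'
import cv2
im=cv2.imread('pics/top4.png');cv2.imwrite('pics/top4z.png',cv2.resize(im[70:220,240:440],None,fx=3.9,fy=3.9,interpolation=cv2.INTER_CUBIC))
E
```

```text
(no output)
```

View pics/top4z.png

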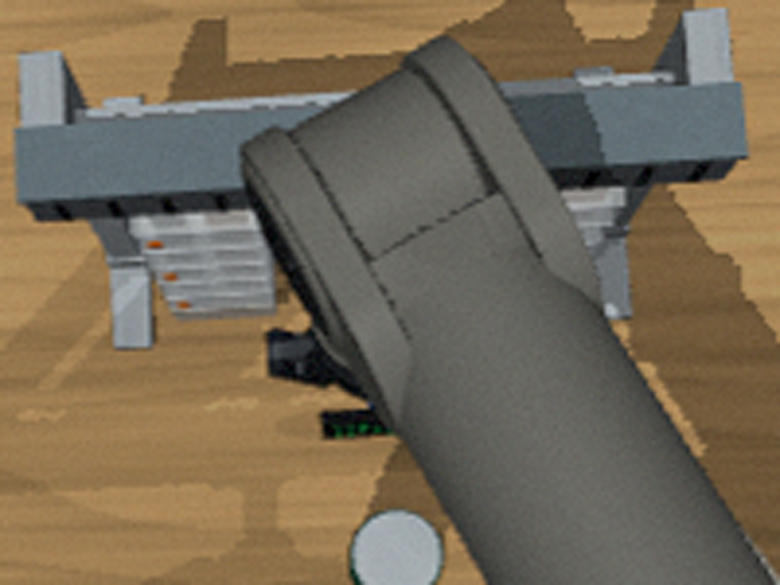

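```bash
python3 - <<'E'
import pickle
from h import *
o=pickle.load(open('f4.pkl','rb'))
for c in ('top','side'):
    f=o[c];V=view_of(f);P,uv=cloud(f,V)
    m=(P[:,2]>225)&(P[:,2]<900)&(abs(P[:,1]-20)<130)
    m&=~((P[:,0]>640)&(P[:,2]<332))
    Q=P[m]
    for z0 in range(220,720,20):
        k=(Q[:,2]>=z0)&(Q[:,2]<z0+20)
        if k.sum()>8: print(c,z0,k.sum(),'dx from axis',(np.percentile(Q[k][:,0],[1,99])-552).round(0),'y',(np.percentile(Q[k][:,1],[1,99])-20).round(0))
E
```

```text
top 220 96 dx from axis [-526.   88.] y [-25. 127.]
top 240 194 dx from axis [-521.   88.] y [-36. 126.]
top 260 192 dx from axis [-510.   -4.] y [-36.  39.]
top 280 258 dx from axis [-503.   -6.] y [-47.  48.]
top 300 155 dx from axis [-498.   13.] y [-58.  64.]
top 320 119 dx from axis [-487.    6.] y [-82.  59.]
top 340 83 dx from axis [-479.  -23.] y [-91.  30.]
top 360 101 dx from axis [-471.  -15.] y [-95.  35.]
top 380 115 dx from axis [-463.   -6.] y [-82.  38.]
top 400 55 dx from axis [-454.  -11.] y [-77.  37.]
top 420 161 dx from axis [-427.  -14.] y [-127.   36.]
top 440 145 dx from axis [-435. -418.] y [-101.  -63.]
top 460 70 dx from axis [-429. -407.] y [-110.  -78.]
top 480 82 dx from axis [-420. -321.] y [-118.  -59.]
top 500 95 dx from axis [-411. -391.] y [-127.  -92.]
top 520 100 dx from axis [-403. -381.] y [-129.  -99.]
top 540 111 dx from axis [-396.  -53.] y [-129.   23.]
top 560 142 dx from axis [-386.  -17.] y [-129.   49.]
top 580 199 dx from axis [-378.   41.] y [-130.   57.]
top 600 1079 dx from axis [-367.   42.] y [-129.   55.]
top 620 6939 dx from axis
[... 741 characters left out ...]
is [-529.   36.] y [-106.   38.]
side 420 474 dx from axis [-508.   36.] y [-123.   37.]
side 440 465 dx from axis [-501.   34.] y [-125.   37.]
side 460 489 dx from axis [-506.   33.] y [-126.   39.]
side 480 498 dx from axis [-485.   33.] y [-125.   48.]
side 500 502 dx from axis [-471.   33.] y [-128.   37.]
side 520 462 dx from axis [-465.   33.] y [-127.   37.]
side 540 544 dx from axis [-453.   36.] y [-129.   49.]
side 560 520 dx from axis [-437.   48.] y [-128.   56.]
side 580 573 dx from axis [-250.   51.] y [-87.  57.]
side 600 1042 dx from axis [-252.   46.] y [-79.  54.]
side 620 1898 dx from axis [-250.   30.] y [-75.  43.]
side 640 843 dx from axis [-219.  -76.] y [-103.  -27.]
```

```bash
python3 - <<'E'
import pickle
from h import *
s,o=pickle.load(open('f0.pkl','rb'))
f=o['side'];V=view_of(f)
im=cv2.cvtColor(cv2.imread('pics/side3.png'),cv2.COLOR_BGR2RGB).astype(int)
r,g,b=im[...,0],im[...,1],im[...,2]
m=((r>110)&(g>90)&(b<80)&(r-b>70)).astype(np.uint8)
n,l,st,ce=cv2.connectedComponentsWithStats(m)
for i in range(1,n):
    if st[i,4]>40: print(i,st[i],ce[i])
C=-V[:3,:3].T@V[:3,3]
def onz(uv,z):
    p=back(f,[uv],[1000.],V)[0];t=(z-C[2])/(p-C)[2];return C+t*(p-C)
for i in range(1,n):
    if st[i,4]>40 and 350<ce[i][0]<400:
        print(onz(ce[i],267.6))
        c=cv2.findContours((l==i).astype(np.uint8),cv2.RETR_EXTERNAL,cv2.CHAIN_APPROX_NONE)[0][0]
        for p in cv2.boxPoints(cv2.minAreaRect(c)): pass
        ap=cv2.approxPolyDP(c,3,True).reshape(-1,2);print(ap.tolist(),[onz(p,267.6).round(1).tolist() for p in ap.astype(float)])
# f0 tab same method: predicted bracket on table
E
```

```text
1 [ 67   0  93  23 994] [110.3360161    7.09859155]
2 [342   0  29  13 131] [357.36641221   4.88549618]
9 [342  48  16  11  67] [348.64179104  53.65671642]
27 [122  92  23   9  96] [132.36458333  95.6875    ]
34 [    0   126   114   194 11797] [ 42.5329321  227.51123167]
39 [298 149  19   7 127] [306.57480315 151.99212598]
61 [428 213  32  19 178] [441.70786517 223.7752809 ]
62 [366 214  29  22 306] [379.95424837 224.18300654]
63 [462 217  15  24 216] [469.54166667 226.62037037]
107 [  0 318  33  26 247] [ 17.9757085  330.20242915]
114 [  0 332  40  31 264] [ 20.96212121 345.22348485]
123 [   0  345   61   55 1244] [ 32.44051447 376.47186495]
147 [  0 366  21  14  77] [  9.07792208 372.81818182]
153 [ 28 377  39  23 279] [ 49.85663082 389.79928315]
155 [ 51 387  19  13  52] [ 60.71153846 393.21153846]
[-327.41900349 -537.93989498  267.6       ]
[[342, 0], [370, 12], [365, 5]] [[-317.8, -614.8, 267.6], [-314.3, -459.1, 267.6], [-348.0, -514.5, 267.6]]
[491.6429186  256.67659055 267.6       ]
[[373, 214], [366, 221], [386, 235], [394, 227]] [[479.3, 225.2, 267.6], [507.0, 227.1, 267.6], [506.3, 286.6, 267.6], [475.5, 285.3, 267.6]]
```

```bash
python3 t.py 564 18 152.5
```

```text
t 10.425 q [ 0.67  0.53 -1.11  1.51  0.5   1.39  1.12] pos [551.2  21.1 395.5] yawx 91.18 z [ 0.0209 -0.0097 -0.9997] grasp [554.4  19.6 240.5] tip [554.8  19.4 222.5] F [ 0.3  0.2 -3.4] M [0.03 0.22 0.  ] w 16.4
world d [  9.6  -1.6 -88. ] tool d [-0.9  7.7 88.2] dist 89.0
```

```bash
python3 -m creep '[[0,3,30,-0.3],[-1,6,60,-0.3],[-1,8,88,-0.3],[-1,8,88,-0.3],[-1,8,88,-0.3]]';python3 - <<'E'
from h import *
import pickle
s=env.sense();o={}
for c in('side','top','wrist'):
    f=env.grab_frame(c);o[c]=f;save(f,c+'5')
pickle.dump((s,o),open('f5.pkl','wb'))
im=cv2.imread('pics/side5.png');a=cv2.resize(im[160:300,200:360],None,fx=4.9,fy=4.2,interpolation=cv2.INTER_CUBIC)
cv2.imwrite('pics/side5z.png',a)
E
python3 t.py 564 18 152.5
```

```text
time_s: 11.05
ee_pos: [561.2, 20.4, 309.0]
ee_rot: [0.011, 0.697, 0.717, 0.005]
ft_force: [-1.2, -0.4, -3.5]
grip_width: 16.4
t 11.2 q [ 0.63  0.62 -1.05  1.61  0.58  1.23  1.07] pos [561.5  20.  309.3] yawx 91.49 z [ 0.0239 -0.0095 -0.9997] grasp [565.2  18.5 154.4] tip [565.6  18.3 136.4] F [ 0.5 -0.1 -4.3] M [ 0.01  0.17 -0.05] w 16.5
world d [-1.2 -0.5 -1.9] tool d [-0.4 -1.2  1.9] dist 2.0
```

View pics/side5z.png

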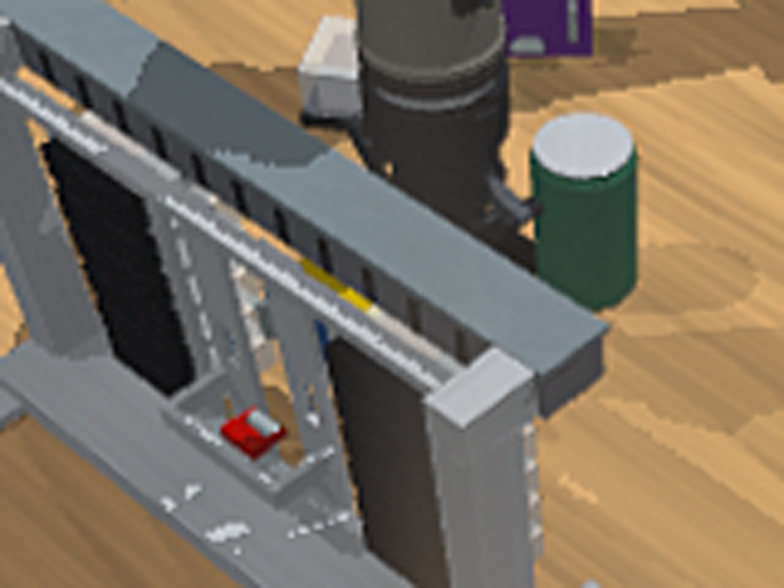

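View pics/wrist5.png

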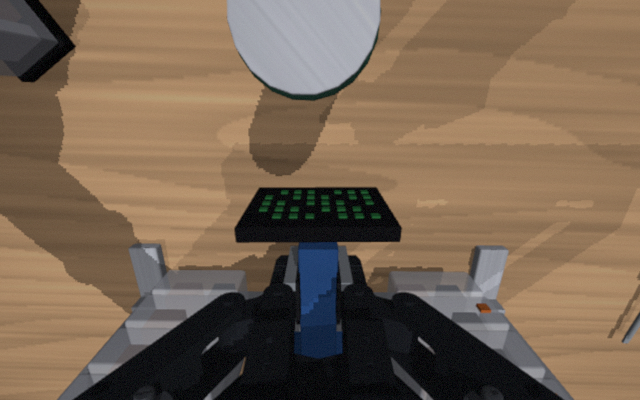

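```bash
python3 t.py 592.5 18.7 152.5; python3 -m creep '[[0,7,1,0],[0,14,2,0],[0,20,2,0],[0,24,2,0],[0,27,3,0],[0,27,3,0]]'; python3 t.py 594 18.7 152.5
```

```text
t 11.2 q [ 0.63  0.62 -1.05  1.61  0.58  1.23  1.07] pos [561.5  20.  309.3] yawx 91.49 z [ 0.0239 -0.0095 -0.9997] grasp [565.2  18.5 154.4] tip [565.6  18.3 136.4] F [ 0.5 -0.1 -4.3] M [ 0.01  0.17 -0.05] w 16.5
world d [27.3  0.2 -1.9] tool d [-0.5 27.3  2.5] dist 27.0
time_s: 11.95
ee_pos: [588.6, 20.6, 306.7]
ee_rot: [0.012, 0.698, 0.716, 0.005]
ft_force: [-0.5, -0.5, -3.8]
grip_width: 16.7
t 11.95 q [ 0.58  0.67 -1.02  1.53  0.61  1.26  1.07] pos [588.6  20.6 306.7] yawx 91.49 z [ 0.0234 -0.0093 -0.9997] grasp [592.2  19.2 151.8] tip [592.7  19.  133.8] F [-0.5 -0.5 -3.8] M [ 0.03  0.2  -0.01] w 16.7
world d [ 1.8 -0.5  0.7] tool d [-0.5  1.8 -0.7] dist 2.0
```

```bash
python3 -m creep '[[0,2,0,0],[0,4,0,0],[0,5,0,0],[0,5,0,0]]'; python3 t.py
```

```text
time_s: 12.45
ee_pos: [592.5, 21.0, 306.6]
ee_rot: [0.011, 0.698, 0.716, 0.003]
ft_force: [-5.2, -0.5, -1.8]
grip_width: 16.9
t 12.45 q [ 0.58  0.68 -1.02  1.52  0.61  1.27  1.07] pos [592.5  21.  306.6] yawx 91.5 z [ 0.0196 -0.0101 -0.9998] grasp [595.5  19.4 151.6] tip [595.9  19.2 133.6] F [-5.2 -0.5 -1.8] M [-0.01  0.95 -0.14] w 16.9
```

```bash
python3 -m creep '[[0,-1,3,0],[0,-1,6,0],[0,-1,9,0],[0,-1,9,0]]'; python3 t.py
```

```text
time_s: 12.95
ee_pos: [591.7, 20.7, 297.2]
ee_rot: [0.01, 0.698, 0.716, 0.003]
ft_force: [-0.7, -0.3, -3.9]
grip_width: 16.8
t 12.95 q [ 0.57  0.68 -1.01  1.53  0.62  1.25  1.07] pos [591.7  20.7 297.2] yawx 91.5 z [ 0.0192 -0.0101 -0.9998] grasp [594.7  19.1 142.2] tip [595.1  18.9 124.2] F [-0.7 -0.3 -3.9] M [0.02 0.15 0.  ] w 16.8
```

```bash
python3 -m creep '[[0,0,2,0],[0,0,4,0],[0,0,5,0],[0,0,5,0]]'; python3 t.py
```

```text
time_s: 13.45
ee_pos: [590.7, 20.9, 292.5]
ee_rot: [0.01, 0.698, 0.716, 0.002]
ft_force: [-5.1, -0.5, 2.7]
grip_width: 16.4
t 13.45 q [ 0.57  0.69 -1.01  1.54  0.62  1.24  1.06] pos [590.7  20.9 292.5] yawx 91.52 z [ 0.016  -0.011  -0.9998] grasp [593.2  19.2 137.5] tip [593.5  19.  119.5] F [-5.1 -0.5  2.7] M [-0.17  1.01 -0.07] w 16.4
```

```bash
python3 -m creep '[[0,0,3,0],[0,0,6,0],[0,0,8,0],[0,0,8,0]]' - 120; python3 t.py
```

```text
time_s: 13.95
ee_pos: [590.5, 21.2, 286.1]
ee_rot: [0.01, 0.698, 0.716, 0.002]
ft_force: [-5.0, -1.4, 4.4]
grip_width: 16.3
t 13.95 q [ 0.57  0.69 -1.01  1.55  0.63  1.23  1.06] pos [590.5  21.2 286.1] yawx 91.5 z [ 0.0164 -0.0117 -0.9998] grasp [593.1  19.4 131.1] tip [593.4  19.2 113.1] F [-5.  -1.4  4.4] M [-0.15  0.73 -0.17] w 16.3
```

```bash
python3 - <<'E'
from h import *
import pickle
s=env.sense();o={}
for c in('side','wrist'):
    f=env.grab_frame(c);o[c]=f;save(f,c+'6')
pickle.dump((s,o),open('f6.pkl','wb'))
im=cv2.imread('pics/side6.png');a=cv2.resize(im[180:280,205:305],None,fx=6,fy=6,interpolation=cv2.INTER_CUBIC)
cv2.imwrite('pics/side6z.png',a)
E
python3 t.py
```

```text
t 14.05 q [ 0.57  0.69 -1.01  1.55  0.63  1.23  1.06] pos [590.6  21.2 286. ] yawx 91.5 z [ 0.0162 -0.0116 -0.9998] grasp [593.1  19.4 131. ] tip [593.4  19.2 113. ] F [-4.7 -0.2  4.9] M [-0.14  0.69 -0.17] w 16.0
```

View pics/side6z.png

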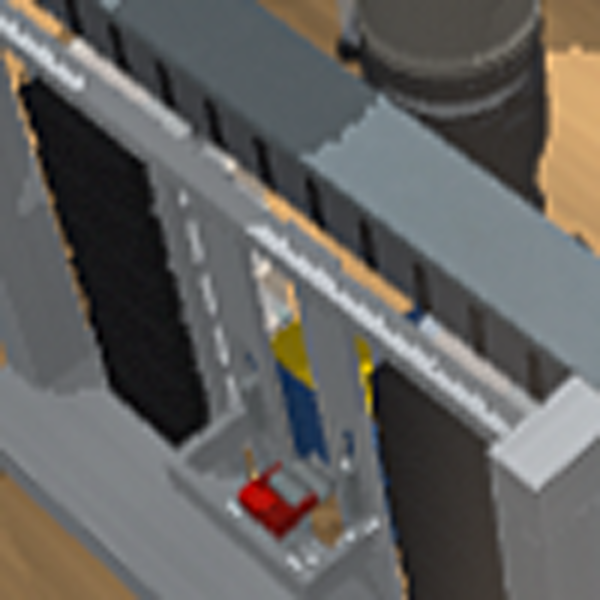

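View pics/wrist6.png

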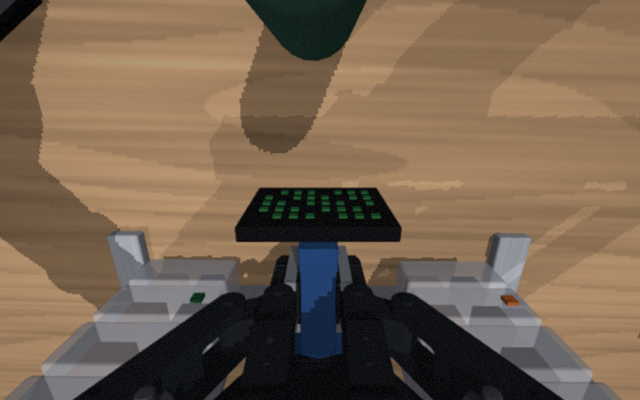

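```bash
python3 -m creep '[[0,0,3,0],[0,0,6,0],[0,0,8,0],[0,0,8,0]]'; python3 t.py
```

```text
time_s: 14.55
ee_pos: [590.9, 21.2, 279.2]
ee_rot: [0.01, 0.698, 0.716, 0.002]
ft_force: [-6.2, -1.9, 7.3]
grip_width: 16.2
t 14.55 q [ 0.57  0.7  -1.    1.56  0.63  1.22  1.05] pos [590.9  21.2 279.2] yawx 91.49 z [ 0.0175 -0.0119 -0.9998] grasp [593.6  19.4 124.2] tip [593.9  19.2 106.2] F [-6.2 -1.9  7.3] M [-0.08  0.39 -0.12] w 16.2
```

```bash
python3 - <<'E'
from h import *
import pickle
s=env.sense();o={}
for c in('side','wrist'):
    f=env.grab_frame(c);o[c]=f;save(f,c+'7')
pickle.dump((s,o),open('f7.pkl','wb'))
im=cv2.imread('pics/side7.png');a=cv2.resize(im[215:275,220:290],None,fx=9,fy=9,interpolation=cv2.INTER_CUBIC)
b=cv2.imread('pics/side5.png');b=cv2.resize(b[215:275,220:290],None,fx=9,fy=9,interpolation=cv2.INTER_CUBIC)
cv2.imwrite('pics/side7z.png',a);cv2.imwrite('pics/cmp7.png',cv2.resize(np.hstack([b,a]),(800,343)))
E
```

```text
(no output)
```

View pics/side7z.png

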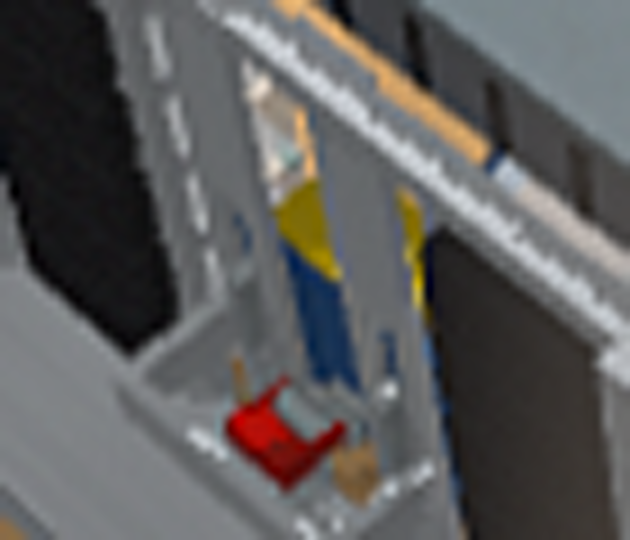

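View pics/wrist7.png

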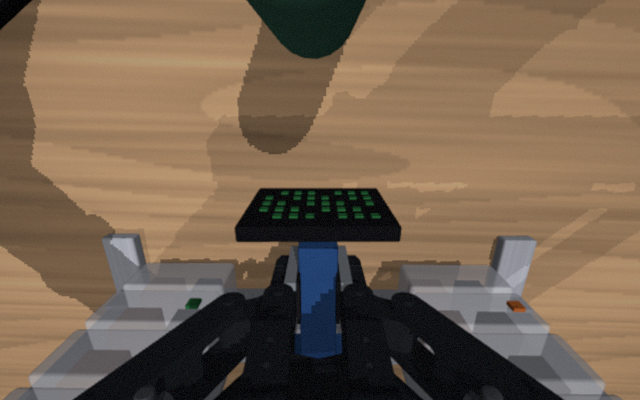

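```bash
cat > ov.py <<'E'
import pickle,sys
from h import *
a=np.radians(1.45);rx=np.array([np.cos(a),np.sin(a),0]);ry=np.array([-rx[1],rx[0],0]);O=np.array([690.2,20.9,0])
def W(p): p=np.atleast_2d(np.array(p,float));return O+p[:,:1]*rx+p[:,1:2]*ry+p[:,2:]*np.array([0,0,1.])
def ov(f,hz,hx,name,box=(220,290,215,275),k=9):
    V=view_of(f);u0,u1,v0,v1=box
    im=cv2.cvtColor(f['image'],cv2.COLOR_RGB2BGR);raw=cv2.resize(im[v0:v1,u0:u1],None,fx=k,fy=k,interpolation=cv2.INTER_CUBIC);im=raw.copy()
    def dr(pts,col,cl=True):
        q=((proj(f,W(pts),V)-[u0,v0]+.5)*k).astype(int); cv2.polylines(im,[q],cl,col,1,cv2.LINE_AA)
    zs=70.5
    for sg in(1,-1):
        y=sg*32
        dr([[5,y-5.5,zs+52],[5,y+5.5,zs+52],[5,y+5.5,zs+96],[5,y-5.5,zs+96]],(0,255,0))
        for x in(hx+13.5,):dr([[x,y-3,hz+30],[x,y+3,hz+30],[x,y+3,hz+64],[x,y-3,hz+64]],(0,255,255))
    dr([[hx,-30,hz+84],[hx,30,hz+84],[hx,30,hz+80],[hx,-30,hz+80]],(255,0,255))
    dr([[hx,-45,hz],[hx,45,hz],[hx,45,hz+80],[hx,-45,hz+80]],(255,128,0))
    dr([[14.5,-8,zs+27],[14.5,8,zs+27]],(255,255,0),False)
    cv2.imwrite(name,im)
E
python3 - <<'E'
from ov import *
s,o=pickle.load(open('f7.pkl','rb'))
ov(o['side'],70.5,0,'pics/ov7.png')
E
```

```text
(no output)
```

View pics/ov7.png

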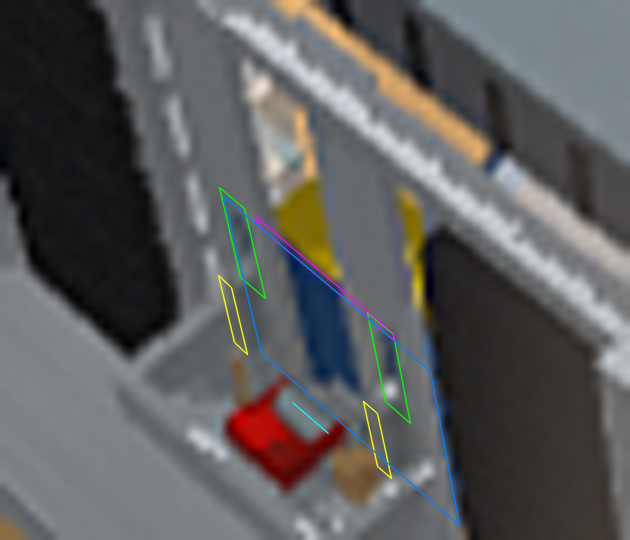

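```bash
python3 -m creep '[[0,0,2,0],[0,0,4,0],[0,0,4,0]]'; python3 t.py
```

```text
time_s: 15.02
ee_pos: [590.8, 21.6, 277.0]
ee_rot: [0.011, 0.698, 0.716, 0.002]
ft_force: [-8.9, -2.6, 10.1]
grip_width: 16.2
t 15.025 q [ 0.57  0.7  -1.    1.56  0.64  1.22  1.05] pos [590.8  21.6 277. ] yawx 91.46 z [ 0.0181 -0.012  -0.9998] grasp [593.6  19.8 122. ] tip [593.9  19.5 104. ] F [-8.9 -2.6 10.1] M [ 0.1   0.77 -0.16] w 16.2
```

```bash
python3 - <<'E'
from ov import *
f=env.grab_frame('side');pickle.dump(f,open('f8.pkl','wb'))
ov(f,76,0,'pics/ov8a.png',(235,275,225,270),13)
ov(f,68,0,'pics/ov8b.png',(235,275,225,270),13)
a=cv2.imread('pics/ov8a.png');b=cv2.imread('pics/ov8b.png');o=np.hstack([a,b]);cv2.imwrite('pics/ov8.png',cv2.resize(o,(800,int(o.shape[0]*800/o.shape[1]))))
E
```

```text
(no output)
```

View pics/ov8.png

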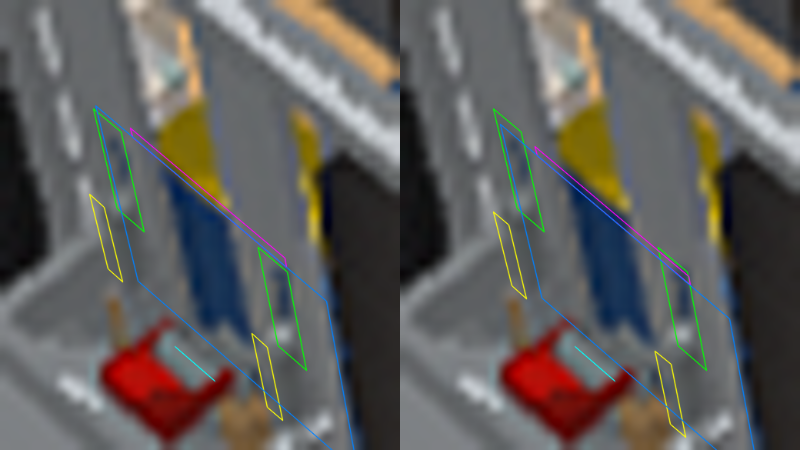

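```bash
python3 - <<'E'
from ov import *
s0,o0=pickle.load(open('f0.pkl','rb'))
fs={'5':pickle.load(open('f5.pkl','rb'))[1]['side'],'6':pickle.load(open('f6.pkl','rb'))[1]['side'],'7':pickle.load(open('f7.pkl','rb'))[1]['side'],'8':pickle.load(open('f8.pkl','rb'))}
for k,f in fs.items():
    V=view_of(f);P,uv=cloud(f,V);I=f['image'][uv[:,1],uv[:,0]].astype(int);r,g,b=I.T
    L=np.c_[(P-O)@rx,(P-O)@ry,P[:,2]]
    m=(r>90)&(g>75)&(b<50)&(L[:,0]<5)&(L[:,0]>-70)&(abs(L[:,1])<60)&(L[:,2]>120)&(L[:,2]<260)
    print(k,'yel',m.sum(),np.median(L[m],0).round(1))
    if m.sum()>8:
        q=L[m];A=np.c_[q[:,0],np.ones(len(q))];c=np.linalg.lstsq(A,q[:,2],rcond=None)[0];print('  slope',c.round(2),'x range',q[:,0].min().round(1),q[:,0].max().round(1))
    m=(b>r+30)&(b>g+15)&(L[:,0]<15)&(L[:,0]>-50)&(abs(L[:,1])<16)&(L[:,2]>60)&(L[:,2]<260)
    q=L[m]
    print('  blue',m.sum(),np.median(q,0).round(1) if len(q) else '', np.polyfit(q[:,2],q[:,0],1) if len(q)>5 else '', np.percentile(q[:,2],[2,98]).round(1) if len(q) else '')
E
```

```text
5 yel 35 [-47.5  -0.4 182.3]
  slope [  0.52 207.15] x range -51.7 -43.6
  blue 12 [-30.8   2.5 152.8] [  0.04349451 -37.44313365] [133.9 161.8]
6 yel 52 [-10.2 -14.6 159.6]
  slope [  0.   159.56] x range -32.7 -1.4
  blue 49 [ -2.1  -6.  125.8] [ 0.02717474 -5.46183029] [102.9 154.6]
7 yel 46 [ -9.6 -14.5 153.2]
  slope [-2.0000e-02  1.5298e+02] x range -32.9 -2.1
  blue 49 [ -1.8  -6.9 118.8] [-0.00732437 -0.831828  ] [ 91.7 143.6]
8 yel 45 [ -9.4 -15.7 152.4]
  slope [7.0000e-02 1.5318e+02] x range -32.8 -1.0
  blue 53 [ -1.5  -7.2 116. ] [-0.02718941  1.68225372] [ 86.8 144. ]
```

```bash
python3 -m creep '[[0,0,-2,0],[0,0,-4,0],[0,0,-4,0]]'; python3 t.py;  python3 -m creep '[[0,0,-3,0],[0,0,-5,0],[0,0,-5,0]]'; python3 t.py
```

```text
time_s: 15.45
ee_pos: [590.6, 21.5, 280.0]
ee_rot: [0.01, 0.698, 0.716, 0.002]
ft_force: [-0.4, -0.2, -4.4]
grip_width: 16.2
t 15.45 q [ 0.57  0.7  -1.    1.56  0.63  1.22  1.05] pos [590.6  21.5 280. ] yawx 91.47 z [ 0.017  -0.0117 -0.9998] grasp [593.3  19.7 125. ] tip [593.6  19.5 107. ] F [-0.4 -0.2 -4.4] M [0.01 0.39 0.01] w 16.2
time_s: 15.82
ee_pos: [590.8, 21.2, 283.8]
ee_rot: [0.01, 0.698, 0.716, 0.002]
ft_force: [4.7, 1.1, -12.1]
grip_width: 16.3
t 15.825 q [ 0.57  0.69 -1.    1.55  0.63  1.23  1.06] pos [590.8  21.2 283.8] yawx 91.44 z [ 0.0168 -0.0111 -0.9998] grasp [593.4  19.5 128.8] tip [593.7  19.3 110.8] F [  4.7   1.1 -12.1] M [ 0.25 -0.09 -0.02] w 16.3
```

```bash
python3 -m creep '[[0,0,4,0],[0,0,8,0],[0,0,12,0],[0,0,14,0],[0,0,14,0]]'; python3 t.py;python3 - <<'E'
from h import *
E
```

```text
time_s: 16.45
ee_pos: [590.5, 21.9, 275.0]
ee_rot: [0.011, 0.698, 0.716, 0.002]
ft_force: [-12.9, -4.0, 18.9]
grip_width: 16.2
t 16.45 q [ 0.57  0.7  -1.    1.56  0.64  1.21  1.04] pos [590.5  21.9 275. ] yawx 91.43 z [ 0.0182 -0.0135 -0.9997] grasp [593.3  19.8 120. ] tip [593.7  19.6 102. ] F [-12.9  -4.   18.9] M [-0.31  1.5  -0.23] w 16.2
```

```bash
python3 -m creep '[[0,0,-3,0],[0,0,-5,0],[0,0,-5,0]]'; python3 t.py;  python3 -m creep '[[0,0,0,0],[0,0,0,0],[0,0,0,0],[0,0,0,0],[0,0,0,0]]' 0; python3 t.py; python3 - <<'E'
from ov import *
f=env.grab_frame('side');pickle.dump(f,open('f9.pkl','wb'));save(f,'side9')
w=env.grab_frame('wrist');save(w,'wrist9')
V=view_of(f);P,uv=cloud(f,V);I=f['image'][uv[:,1],uv[:,0]].astype(int);r,g,b=I.T
L=np.c_[(P-O)@rx,(P-O)@ry,P[:,2]]
m=(r>90)&(g>75)&(b<50)&(L[:,0]<5)&(L[:,0]>-70)&(abs(L[:,1])<60)&(L[:,2]>120)&(L[:,2]<260)
q=L[m];print(len(q),np.median(q,0),np.polyfit(q[:,0],q[:,2],1))
ov(f,70.5,0,'pics/ov9.png')
im=cv2.imread('pics/side9.png');a=cv2.resize(im[215:275,220:290],None,fx=9,fy=9,interpolation=cv2.INTER_CUBIC);cv2.imwrite('pics/side9z.png',a)
E
```

```text
time_s: 16.82
ee_pos: [590.2, 21.8, 279.3]
ee_rot: [0.011, 0.698, 0.716, 0.001]
ft_force: [-0.9, -0.7, -4.1]
grip_width: 16.0
t 16.825 q [ 0.57  0.7  -1.    1.56  0.63  1.22  1.05] pos [590.2  21.8 279.3] yawx 91.44 z [ 0.0169 -0.0138 -0.9998] grasp [592.8  19.7 124.4] tip [593.1  19.4 106.4] F [-0.9 -0.7 -4.1] M [-0.16  0.65  0.04] w 16.0
time_s: 17.45
ee_pos: [590.3, 21.8, 279.5]
ee_rot: [0.011, 0.698, 0.716, 0.001]
ft_force: [-0.1, -0.2, 0.7]
grip_width: 85.1
t 17.45 q [ 0.57  0.7  -1.    1.56  0.63  1.22  1.05] pos [590.3  21.8 279.5] yawx 91.43 z [ 0.0174 -0.0138 -0.9998] grasp [593.   19.7 124.5] tip [593.3  19.4 106.5] F [-0.1 -0.2  0.7] M [ 0.04 -0.    0.02] w 85.1
43 [-11.0176817  -15.25812527 151.92002366] [4.73634026e-02 1.53019871e+02]
```

View pics/side9z.png

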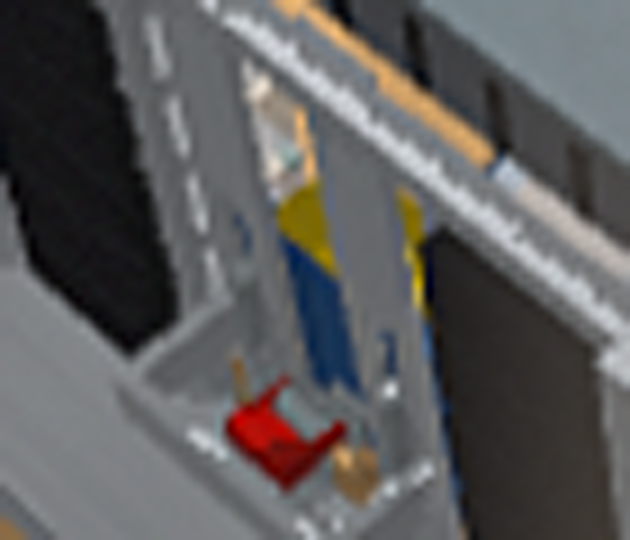

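View pics/wrist9.png

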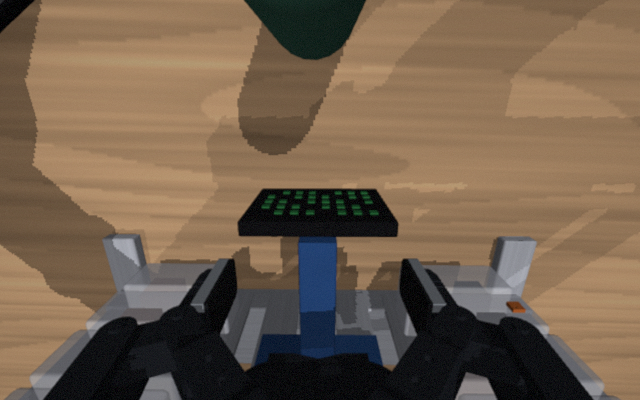

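```bash
python3 -m creep '[[0,0,-15,0],[0,-2,-40,0],[0,-6,-80,0],[0,-20,-130,0],[0,-50,-180,0],[0,-100,-220,0],[0,-150,-250,0],[0,-200,-270,0]]'; python3 t.py; python3 - <<'E'
from ov import *
o={}
for c in('side','top','wrist'):
    s=env.sense();f=env.grab_frame(c);o[c]=(s,f);save(f,c+'10')
    for n in('bracket_mid','flask_mid','spare_relay_mid','driver'):
        for r in env.silhouettes(c,n): print(c,n,round(r['confidence'],2),np.round(r['bbox']))
pickle.dump(o,open('f10.pkl','wb'))
im=cv2.imread('pics/side10.png');a=cv2.resize(im[170:290,200:340],None,fx=5.5,fy=4.8,interpolation=cv2.INTER_CUBIC);cv2.imwrite('pics/side10z.png',a)
im=cv2.imread('pics/top10.png');a=cv2.resize(im[80:230,240:440],None,fx=3.9,fy=3.9,interpolation=cv2.INTER_CUBIC);cv2.imwrite('pics/top10z.png',a)
E
```

```text
time_s: 18.55
ee_pos: [389.0, 20.9, 546.5]
ee_rot: [0.011, 0.697, 0.717, 0.001]
ft_force: [-3.5, -2.6, 1.7]
grip_width: 85.3
t 18.55 q [ 1.21 -0.1  -1.17  1.57 -0.08  1.6   1.64] pos [389.   20.9 546.5] yawx 91.68 z [ 0.0164 -0.0139 -0.9998] grasp [391.6  18.7 391.5] tip [391.9  18.5 373.5] F [-3.5 -2.6  1.7] M [-0.15  0.21  0.  ] w 85.3
side bracket_mid 0.73 [452. 236.  54.  42.]
side bracket_mid 0.57 [308. 156.  31.  36.]
side bracket_mid 0.47 [254. 251.  23.  28.]
side flask_mid 0.81 [321. 212.  27.  47.]
side spare_relay_mid 0.86 [273. 180.  22.  24.]
side driver 0.76 [375. 354.  50.  53.]
top bracket_mid 0.97 [334. 148.  31.  51.]
top bracket_mid 0.94 [232. 303.  57.  51.]
top bracket_mid 0.65 [432. 276.  51.  56.]
top bracket_mid 0.51 [335. 135.  32.   6.]
top spare_relay_mid 0.6 [428. 218.  26.  28.]
top driver 0.65 [209. 164.  11.  36.]
wrist bracket_mid 0.8 [318. 298.  54.  92.]
wrist bracket_mid 0.77 [542.  42. 142.  78.]
wrist bracket_mid 0.68 [158.  62. 118. 114.]
wrist flask_mid 0.75 [313. 194.  49.  62.]
wrist spare_relay_mid 0.74 [173. 170.  60.  54.]
wrist spare_relay_mid 0.67 [316. 300.  58.  92.]
wrist driver 0.96 [502. 281.  40.  81.]
wrist driver 0.28 [314. 339. 288. 122.]
```

View pics/side10z.png

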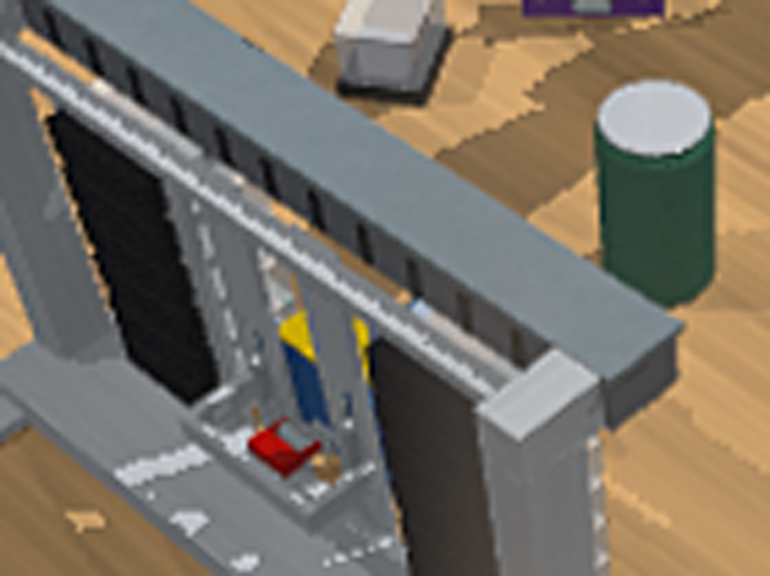

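View pics/wrist10.png

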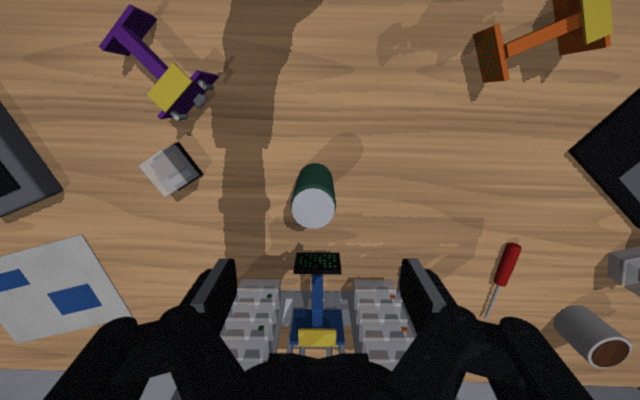

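View pics/top10z.png

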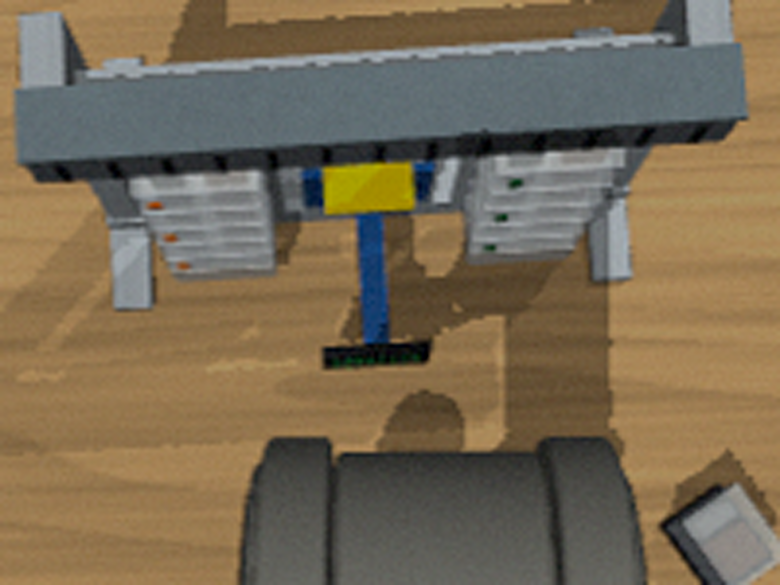

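The bracket hangs in the middle bay (tab in the top crop at (370,187)) with both claws in. The bystanders look untouched. Next I'll measure its height and lean.

```bash
python3 - <<'E'
from ov import *
o=pickle.load(open('f10.pkl','rb'))
for c in('top','wrist','side'):
    s,f=o[c];V=view_of(f,s);P,uv=cloud(f,V);I=f['image'][uv[:,1],uv[:,0]].astype(int);r,g,b=I.T
    L=np.c_[(P-O)@rx,(P-O)@ry,P[:,2]]
    n=(abs(L[:,1])<48)&(L[:,0]<3)&(L[:,0]>-150)&(L[:,2]>60)&(L[:,2]<200)
    y=n&(r>90)&(g>75)&(b<60);q=L[y]
    print(c,'tab',len(q),np.median(q,0).round(1),'dz/dx',np.degrees(np.polyfit(q[:,0],q[:,2],1)[0]).round(1),'dz/dy',np.degrees(np.polyfit(q[:,1],q[:,2],1)[0]).round(1))
    k=n&(b>r+30)&(b>g+12)&(abs(L[:,1])<13)&(L[:,0]<-34)&(L[:,0]>-116);q=L[k]
    if len(q)>20:
        q=q[abs(q[:,2]-np.median(q[:,2]))<9];p=np.polyfit(q[:,0],q[:,2],1);print('  bar top',len(q),np.degrees(np.arctan(p[0])).round(2),'z at x=-60',np.polyval(p,-60).round(1),'dy/dx',np.degrees(np.polyfit(q[:,0],q[:,1],1)[0]).round(2))
    # keeper/back plate
# flask/relay before-after top via side
s0,o0=pickle.load(open('f0.pkl','rb'))
for nm,f in(('before',o0['side']),('after',o['side'][1])):
    V=view_of(f);P,uv=cloud(f,V)
    m=(P[:,2]>142)&(P[:,2]<158)&(abs(uv[:,0]-319)<16)&(abs(uv[:,1]-195)<16);print(nm,'flask',P[m].mean(0).round(1))
    m=(P[:,2]>50)&(P[:,2]<70)&(abs(uv[:,0]-272)<14)&(abs(uv[:,1]-176)<16);print(nm,'relay',P[m].mean(0).round(1))
    im=f['image'].astype(int);k=(im[...,0]>140)&(im[...,1]<60);k[:300]=0;v,u=np.nonzero(k);print('driver px',u.mean(),v.mean())
# rack catch compare red blob
    k=(im[...,0]>120)&(im[...,1]<60);k[:,300:]=0;k[:240]=0;k[290:]=0;v,u=np.nonzero(k);print('catch red px',u.mean(),v.mean(),len(u))
E
```

```text
top tab 284 [-19.7   1.5 152.4] dz/dx 19.9 dz/dy -4.2
  bar top 184 2.19 z at x=-60 132.8 dy/dx -0.92
wrist tab 618 [-21.7  -1.5 151.5] dz/dx 4.0 dz/dy 0.1
  bar top 469 2.33 z at x=-60 132.0 dy/dx -0.13
side tab 45 [-11.7 -14.4 152.3] dz/dx 4.5 dz/dy 0.2
before flask [451.7  11.9 149. ]
before relay [ 435.2 -231.2   60.5]
driver px 386.6980198019802 341.990099009901
catch red px 248.59259259259258 261.51851851851853 27
after flask [451.1  11.6 149.1]
after relay [ 435.2 -231.5   60.4]
driver px 386.9257425742574 341.86633663366337
catch red px 248.42307692307693 261.84615384615387 26
```

```bash
python3 -m creep '[[0,0,0,0],[0,0,0,0]]'; python3 -c "
from station import env
print(env.close_job())"
```

```text
time_s: 19.55
ee_pos: [390.1, 19.3, 544.6]
ee_rot: [0.009, 0.698, 0.716, 0.001]
ft_force: [-0.1, 0.0, 0.6]
grip_width: 85.2
the job is handed in; nothing more can be done
None
```

The blue bracket is hung in the middle bay with both claws through the slots, pressed down past the catch and released. I handed the job in at about 19.6 s with the arm well clear; the interface gave no verdict.

**How it was pressed:** I pressed down through my grip on the bar, not on the yellow tab with a leaned tool as you described. Creep cannot tilt the tool directly. It went home with at most about 23 N.

**What the last checks showed:**
- **Height:** the side, top and wrist cameras all put the tab top at 151.5 to 152.4 mm, so the heel is at about 69 mm. I estimated the seat at 70.5 ± 2 mm. Resting on the roller, the heel would sit 13 to 15 mm above the seat.
- **Catch:** pressing met a firm stop at the home height. Pulling up gently met about 8 N of resistance within 4 mm. In the side picture the red catch is back at its start position to within a pixel. I had no direct reading of its travel.
- **Lean:** the bar leans about 2.3° with the display end low, within the 3° you call normal. The tab's own slope gave 4° and more (20° in the top view). I trusted the longer bar instead.
- **Bystanders:** the flask, spare relay and screwdriver are where they were, to within 1 mm or a pixel. The orange and purple look-alikes were not touched.

One check disagreed: an early picture overlay suggested the heel was still 5 mm above the seat. The depth readings, the firm stop and the pull test all contradicted it.

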